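# Set up the measuring bridge over the flange

## Robot

A 6-joint arm with a two-finger parallel gripper is mounted at the origin on a cart in front of the work surface, level with it; the furniture and walls round the work are solid. World frame = base frame: x ahead of the robot, y to its left, z up, the work surface at z = 0. Lengths are in m, angles in rad, forces in N, time in s.
With the tool pointing down it reaches from about 0.25 to 0.725 m from the base axis. Payload 4 kg.
Tool frame: the origin (TCP) lies midway between the tips of the shut fingers; the grasp point (between the pads) lies 19 mm behind it; z points along the fingers, x is the direction in which the jaws open and shut, and the axes are right-handed (so a half turn about z gives the same grasp; the last joint's range is limited). The gripper opens to 85 mm and grips with 20 to 120 N. Pads are 22 mm wide; open, the fingers measure 114 mm over their backs; the gripper's body (76 mm by 85 mm) begins 54 mm behind the grasp point. The pads swing forward as they close: fully open they stand 13 mm farther back than shut.
Start: joints at [-1.232, 0.241, 0.005, 1.335, 0, 1.571], TCP at [0.166, -0.472, 0.231] pointing down, gripper open.
Joint ranges: [-2.72, 2.72], [-1.05, 1.87], [-1.09, 1.28], [-1.99, 2.15], [-1.42, 1.44], [-3.14, 3.14]. Speed limits (rad/s): [2.79, 2.79, 3.14, 3.14, 3.14, 3.14].

## Interface

Orientations are given as a unit quaternion [x, y, z, w].
In Python, from workcell import bot, vision, ticket gives the robot as it stands.
- The arm moves only by the tool play_rows, never from a script. Its argument "deltas" is one flat list of numbers, 5 for each row, row after row: the opening, from 0 (shut) to 1 (fully open), then the shift along the tool's x, y, z in units of 60 mm (1.0 is 60 mm), then the turn about the tool's z in degrees. A call has 1 to 12 rows; each row shifts and turns the pose as measured when the row begins, along the tool's axes as they then stand; what a row does not reach is not made up. A row lasts 1/8 s, in which the tool goes at most 62.5 mm and 10.7 degrees, less where a joint would pass 70% of its speed; a pose out of reach is approached as far as the arm can. A call is refused whole if a number of a shift passes 1 or a number of a turn 10.7, either way. A call with a gripper value outside its range is refused whole. The fingers move at their own pace and stop on an object; the grip force is fixed at half the most. Time passes only in rows, so rows that do not move let the fingers close. It gives the time, the measured TCP pose, the force and the opening at its end, in the units of the state.
- bot.get_obs(): the state, without advancing time (a new reading comes with each control period).
- vision.camera(name): name is "scene" or "top" or "wrist"; returns a dict with "color" (384x512x3 uint8, blue, green, red), "intrinsics" (3x3 intrinsics, pixels), "rvec" (rotation vector, rad) and "tvec" (3), from world to camera coordinates, as OpenCV has them. Camera axes: x right, y down, z forward; pixel columns grow to the right and rows downward; lengths in m; the calibration is good to about 2 mm. A picture is of the moment at which its call begins. There is no depth.
- ticket.job_done(): hands the job in, once; it reports no verdict.
The state is a dict: "clock": time; "joint_pos": joint angles; "joint_vel": joint speeds; "tau": joint torques, N m; "eef_pos": TCP position; "tool_rot": TCP orientation; "ft_force": force on the tool from outside, world axes, zero at the start; "ft_torque": the same for the moment, N m; "grip_width": finger opening in m.
Only numpy, scipy, OpenCV 4.12 (cv2) and the standard library are available. Lean on these libraries where they do the work, as an engineer would, in place of code of your own. Each camera call takes 0.05 s, during which the arm holds its last target. There are 200 camera calls.

## Task

Set up a measuring bridge over the flange on the grey base plate: stand the tall round post upright in the middle of the pad behind the standing bolt, and the square post in the middle of the other pad, the one behind the nut. Lay the flat bar across both posts, centred over the flange, and stand the knobbed weight on the middle of the bar. Leave the short round post where it is, and let go of everything at the end.

Things in the scene. Friction and masses are not known exactly. Their poses are not given: they have to be found in the camera images.
- plate: grey base plate, fixed, 150 (its x) x 250 (y) x 10 mm, with a dark stepped round flange at x = +30, y = 0 mm (64 mm across, top 40 mm above the bench). Origin: centre of its underside, on the bench; x points away from the robot (within 12 degrees), y left. Behind it, from y = +0.2 m to the right, a fixed carton 305 mm tall, front wall about 0.65 m ahead of the robot's base: keep clear
- pad_left: flat steel pad, fixed on the base plate left of the flange, 70 (x) x 56 (y) x 3 mm. Origin: centre of its underside, 10 mm above the bench; its top is 13 mm above the bench. Axes as the plate's; it lies at x = +30 and y about +85 mm (80 to 90) in the plate's frame
- pad_right: the same pad on the right of the flange, at x = +30 and y about -85 mm (-80 to -90) in the plate's frame; top 13 mm above the bench
- stud_bolt: steel bolt standing on its hexagon head, fixed on the base plate in front (robot side) of one of the two pads, about 80 mm from that pad's centre; 24 mm across, 85 mm tall, so its top is 95 mm above the bench. Origin: centre of its underside. Marks the pad for the round post
- hex_nut: steel hexagon nut lying flat, fixed on the base plate in front (robot side) of the other pad, about 80 mm from its centre; 28 x 32 x 13 mm. Origin: centre of its underside. Marks the pad for the square post
- round_post: loose tall round steel post, 36 mm in diameter, 60 mm tall, with a small dark hole (10 mm) in its top, about 0.4 kg, standing on the bench. Origin: centre of its underside; z up along the post
- square_post: loose square steel post, 36 x 36 mm, 60 mm tall, with a small dark hole (10 mm) in its top, about 0.4 kg, standing on the bench. Origin: centre of its underside; z up along the post, x and y square to its side faces
- short_post: loose short round steel post, 36 mm in diameter, only 35 mm tall, with a wide dark bore (22 mm) in its top, standing on the bench; not part of this job. Origin: centre of its underside; z up
- bar: loose flat steel bar lying on the bench, 230 (its x, the length) x 34 (its y) x 10 mm, about 0.22 kg. Origin: centre of its underside; z up
- weight: loose dark steel weight standing on the bench: a disc 44 mm in diameter and 32 mm tall, a narrow neck, and on top a round knob 26 mm in diameter from 38 to 62 mm above the underside; about 0.4 kg. Origin: centre of its underside; z up
Mind the look-alikes: they are no part of the job. What is shaped like the weight but orange is not meant.

How it is judged:
By the outcome, as a careful person would: the job done as asked, in the order asked, and still so for the second after the job is handed in, with the robot touching nothing.
It also fails if it takes over 112 s, if anything falls off the work surface, if the arm or the gripper's body presses on something with over 40 N, if the wrist force passes 120 N, or if a joint passes its speed limit or range.

## Working session

There is one attempt and no reset: what is moved stays moved. The work goes in short steps, Python scripts to look and compute and a tool call to move; the robot and the scene stay as the last step left them, time stands still between calls to the robot, and variables do not carry over. Pictures are saved under pics/ and viewed, about 12 in all and at most 16, crops included, and the job is handed in when it is done.

Besides the shell and the picture viewer there is one more tool, called after "Emit:" by a JSON object that holds its "api" and its "payload", one argument or row to a line. play_rows: Moves the arm, as the interface text tells. Its arguments: {"type":"object","properties":{"deltas":{"type":"array"}},"required":["deltas"]}

```bash
mkdir -p pics; ls
cat > h.py <<'E'
import numpy as np, cv2
from scipy.spatial.transform import Rotation as R
def cam(name, fn=None):
    from workcell import vision
    c=vision.camera(name)
    np.savez(f'{name}.npz',**{k:np.array(v) for k,v in c.items()})
    if fn: cv2.imwrite(f'pics/{fn}.png',c['color'])
    return c
def load(name): return np.load(f'{name}.npz')
def px2w(c,u,v,z):
    K=np.array(c['intrinsics']);r=cv2.Rodrigues(np.array(c['rvec'],float))[0];t=np.array(c['tvec']).ravel()
    d=r.T@np.linalg.inv(K)@np.array([u,v,1.]);o=-r.T@t
    return o+d*(z-o[2])/d[2]
def w2px(c,p):
    return cv2.projectPoints(np.array(p,float).reshape(-1,3),np.array(c['rvec'],float),np.array(c['tvec'],float),np.array(c['intrinsics'],float),None)[0].reshape(-1,2)
def zoom(name,fn,x0,y0,x1,y1,s):
    im=load(name)['color'][y0:y1,x0:x1]
    cv2.imwrite(f'pics/{fn}.png',cv2.resize(im,None,fx=s,fy=s,interpolation=cv2.INTER_CUBIC))
E
python3 - <<'E'
from h import *
from workcell import bot
o=bot.get_obs();print(o)
a=cam('scene','scene0');b=cam('top','top0')
im=cv2.resize(b['color'],(800,600),interpolation=cv2.INTER_CUBIC);cv2.imwrite('pics/top0b.png',im)
for c in (a,b):
  r=cv2.Rodrigues(np.array(c['rvec'],float))[0];print(-r.T@np.array(c['tvec']).ravel(), c['intrinsics'])
E
```

```text
pics
{'clock': 0.0, 'joint_pos': array([-1.23197006e+00,  2.41425438e-01,  3.72284872e-03,  1.33518597e+00,
       -1.71443021e-06,  1.57080921e+00]), 'joint_vel': array([ 2.34448161e-05,  6.78103465e-04, -1.26477265e-03,  9.97402611e-04,
       -1.03923267e-03,  2.49461768e-04]), 'tau': array([ 4.06084955e-04, -3.72319221e+01,  2.52408260e+01,  1.71074364e-02,
        9.18118599e-05,  5.12269011e-06]), 'eef_pos': array([ 0.16598108, -0.47098101,  0.2304062 ]), 'tool_rot': array([ 8.16200561e-01, -5.77767730e-01, -8.54342746e-04, -6.03700854e-04]), 'ft_force': array([-0.29894628, -0.02365109,  0.09546887]), 'ft_torque': array([-0.00486874, -0.0196296 ,  0.03037727]), 'grip_width': 0.08522197433784047}
[0.17720108 0.59034442 0.88660981] [[380.81228038   0.         250.55414423]
 [  0.         380.81228038 193.21776913]
 [  0.           0.           1.        ]]
[ 0.25278567 -0.01508491  1.42718976] [[424.27544864   0.         254.15095995]
 [  0.         424.27544864 191.8820514 ]
 [  0.           0.           1.        ]]
```

View pics/top0b.png

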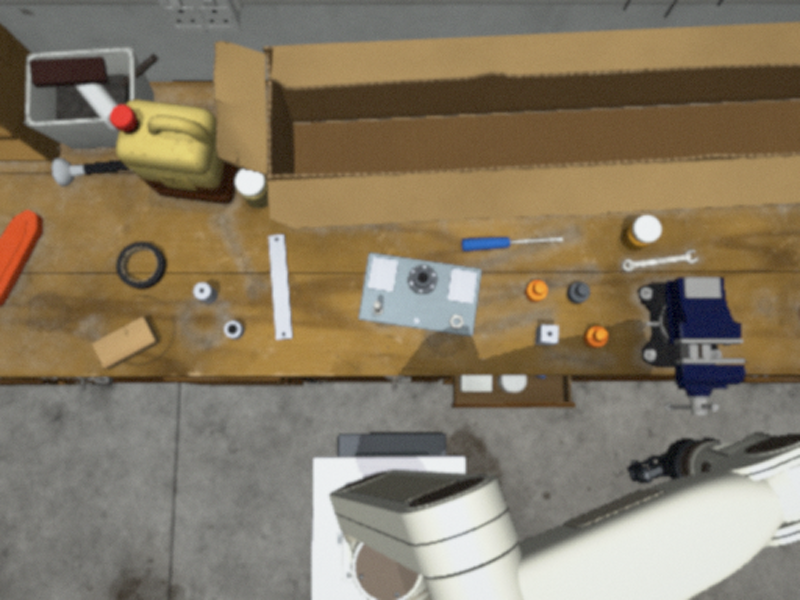

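View pics/scene0.png

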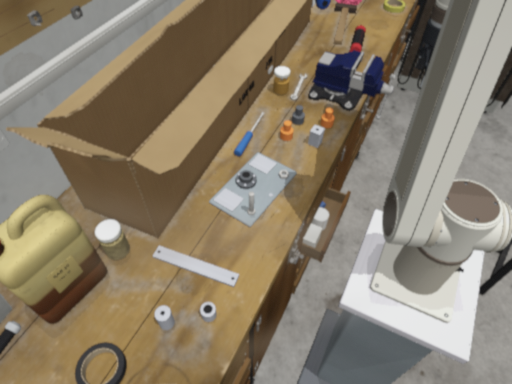

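The top view shows the bolt front-left (378,303), the nut front-right (457,321), the round post at (203,291), the short post at (233,329), the square post at (548,334), the dark weight at (578,292) and the bar from (277,235) to (284,338). The round post goes to the left pad and the square post to the right one.

Run:
```python
from h import *
zoom('top','z1',110,140,250,225,5.7)
zoom('top','z2',225,155,385,225,5)
```

```text
(no output)
```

View pics/z1.png

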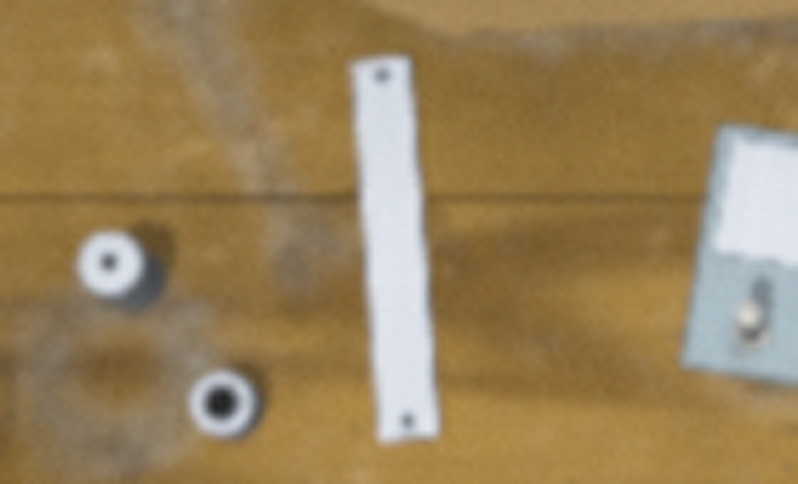

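View pics/z2.png

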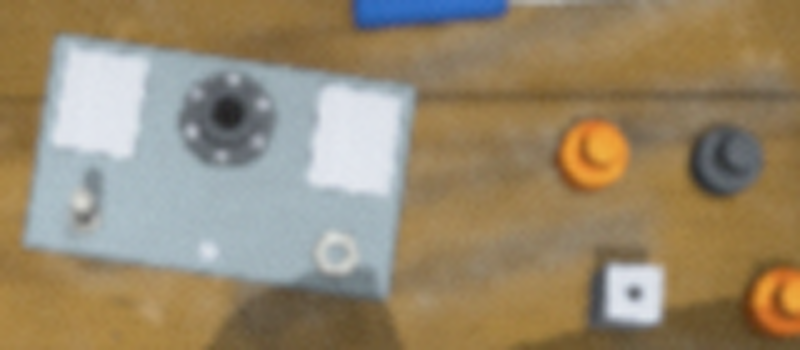

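Run:
```python
from h import *
c=load('top')
def f(pts,x0,y0,s,z): return np.array([px2w(c,x0+(p[0]+.5)/s-.5,y0+(p[1]+.5)/s-.5,z) for p in pts])
g=lambda n,p,z:(print(n,f(p,225,155,5,z).round(4)[:,:2].tolist(), f(p,225,155,5,z).mean(0).round(4)),)
k=lambda n,p,z:(print(n,f(p,110,140,5.7,z).round(4)[:,:2].tolist(), f(p,110,140,5.7,z).mean(0).round(4)),)
P=f([(57,36),(415,88),(388,297),(25,245)],225,155,5,.01)
print('plate',P.mean(0),[np.degrees(np.arctan2(d[1],d[0])).round(1) for d in (P[0]-P[3],P[1]-P[2])],[np.degrees(np.arctan2(-d[0],d[1])).round(1) for d in (P[0]-P[1],P[3]-P[2])])
g('padL',[(65,50),(150,58),(130,158),(53,143)],.013)
g('padR',[(320,83),(403,93),(385,195),(310,183)],.013)
g('flange',[(228,112)],.04)
g('bolt',[(85,205)],.095)
g('nut',[(337,253)],.023)
g('square',[(607,264),(664,264),(662,326),(605,322)],.06)
g('weightknob',[(738,155)],.062); g('weightdisc',[(726,161)],.025)
k('round',[(111,264)],.06);k('short',[(222,403)],.035)
k('bar',[(352,63),(410,57),(439,436),(378,442)],.01);k('barholes',[(382,75),(407,420)],.01)
q=R.from_quat([8.162e-01,-5.7777e-01,0,0]).as_matrix();print(q)
from workcell import bot
```

```text
plate [ 0.49588271 -0.06994023  0.01      ] [np.float64(-8.3), np.float64(-8.5)] [np.float64(-8.6), np.float64(-8.4)]
padL [[0.5757, 0.036], [0.5699, -0.022], [0.5008, -0.0082], [0.5112, 0.0439]] [0.5394 0.0124 0.013 ]
padR [[0.5523, -0.1377], [0.5452, -0.1941], [0.475, -0.1803], [0.4833, -0.1298]] [ 0.5139 -0.1605  0.013 ]
flange [[0.527, -0.0737]] [ 0.527  -0.0737  0.04  ]
bolt [[0.4561, 0.02]] [0.4561 0.02   0.095 ]
nut [[0.4343, -0.1463]] [ 0.4343 -0.1463  0.023 ]
square [[0.4219, -0.3181], [0.4218, -0.3552], [0.3814, -0.3522], [0.3841, -0.3154]] [ 0.4023 -0.3352  0.06  ]
weightknob [[0.4932, -0.4061]] [ 0.4932 -0.4061  0.062 ]
weightdisc [[0.4956, -0.4085]] [ 0.4956 -0.4085  0.025 ]
round [[0.4945, 0.3888]] [0.4945 0.3888 0.06  ]
short [[0.4171, 0.3284]] [0.4171 0.3284 0.035 ]
bar [[0.626, 0.2638], [0.6296, 0.229], [0.4002, 0.2064], [0.3967, 0.2421]] [0.5131 0.2353 0.01  ]
barholes [[0.6185, 0.2456], [0.4097, 0.2254]] [0.5141 0.2355 0.01  ]
[[ 0.33236406 -0.94315117  0.        ]
 [-0.94315117 -0.33236406 -0.        ]
 [ 0.          0.         -1.        ]]
```

Emit:
{"api": "play_rows", "payload": {
  "deltas": [1,0,0,0,-10.4,1,0,0,0,-10.4,1,0,0,0,-10.4,1,0,0,0,-10.4,1,0,0,0,-10.4,1,0,0,0,-10.4,1,0.22,-1,0,0,1,0.22,-1,0,0,1,0.22,-1,0,0,1,0.22,-1,0,0,1,0.22,-1,0,0,1,0.22,-1,0,0]
}}

```text
clock: 1.6
eef_pos: [0.2837, -0.1151, 0.2274]
tool_rot: [0.998, -0.059, -0.002, -0.006]
ft_force: [1.2, -0.5, 0.8]
grip_width: 0.0852
```

```bash
cat >> h.py <<'E'
def go(x,y,z,a,show=True):
    """needed motion from current pose to TCP x,y,z with tool-x yaw a (deg): total in tool units"""
    from workcell import bot
    o=bot.get_obs();M=R.from_quat(o['tool_rot']).as_matrix();p=np.array(o['eef_pos'])
    cur=np.degrees(np.arctan2(M[1,0],M[0,0]));d=M.T@(np.array([x,y,z])-p)/.06
    print('t',round(o['clock'],2),'tcp',p.round(4),'yaw',cur.round(2),'tilt',np.degrees(np.arccos(-M[2,2])).round(2),'F',np.round(o['ft_force'],1),'w',round(o['grip_width'],4))
    print('need units',d.round(3),'turn',-(((a-cur)+180)%360-180).round(2),'j1',np.degrees(o['joint_pos'][[0,5]]).round(1))
E
python3 -c "
from h import *
go(.4945,.3888,.2,-8.4)
c=load('top')
print([px2w(c,u/1.5625,v/1.5625,.3).round(3) for u,v in [(280,222),(450,205),(700,195),(270,180),(450,165)]])"
```

```text
t 1.6 tcp [ 0.2837 -0.1151  0.2274] yaw -6.72 tilt 0.76 F [ 1.2 -0.5  0.8] w 0.0852
need units [ 2.509 -8.746  0.554] turn 1.68 j1 [-22.7  74. ]
[array([0.574, 0.186, 0.3  ]), array([ 0.604, -0.113,  0.3  ]), array([ 0.621, -0.556,  0.3  ]), array([0.651, 0.206, 0.3  ]), array([ 0.678, -0.114,  0.3  ])]
```

Emit:
{"api": "play_rows", "payload": {
  "deltas": [1,0.3,-0.95,0,0,1,0.3,-0.95,0,0,1,0.3,-0.95,0,0,1,0.3,-0.95,0,0,1,0.3,-0.95,0,0,1,0.3,-0.95,0,0,1,0.3,-0.95,0,0,1,0.3,-0.95,0,0,1,0.1,-0.6,0,0,1,0,0,0,0]
}}

```text
clock: 2.85
eef_pos: [0.4916, 0.3768, 0.2278]
tool_rot: [0.998, -0.055, -0.002, -0.004]
ft_force: [-0.1, -0.3, -0.8]
grip_width: 0.0855
```

```bash
python3 -c "
from h import *
go(.4945,.3888,.16,-8.4)"
```

```text
t 2.85 tcp [0.4916 0.3768 0.2278] yaw -6.28 tilt 0.48 F [-0.1 -0.3 -0.8] w 0.0855
need units [ 0.031 -0.195  1.131] turn 2.12 j1 [ 37.2 133.5]
```

Emit:
{"api": "play_rows", "payload": {
  "deltas": [1,0.03,-0.2,0.5,2.1,1,0,0,0.6,0,1,0,0,0,0,1,0,0,0,0]
}}

```text
clock: 3.35
eef_pos: [0.494, 0.3865, 0.1611]
tool_rot: [0.997, -0.074, -0.002, -0.003]
ft_force: [-0.0, -0.5, 0.5]
grip_width: 0.0853
```

```bash
python3 -c "
from h import *
go(.4945,.3888,.03,-8.4)
c=cam('wrist','w1')
print(w2px(c,[[.4945,.3888,.06],[.4945,.3888,.0]]))"
```

```text
t 3.35 tcp [0.494  0.3865 0.1611] yaw -8.54 tilt 0.4 F [-0.  -0.5  0.5] w 0.0853
need units [ 0.014 -0.029  2.185] turn -0.14 j1 [ 37.8 136.4]
[[256.29841925 186.33430033]
 [256.53422264 167.7099717 ]]
```

View pics/w1.png

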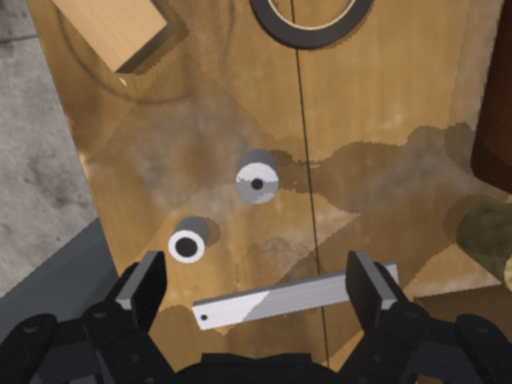

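Emit:
{"api": "play_rows", "payload": {
  "deltas": [1,0.01,-0.03,0.6,0,1,0,0,0.6,0,1,0,0,0.6,0,1,0,0,0.4,0,1,0,0,0,0,1,0,0,0,0]
}}

```text
clock: 4.15
eef_pos: [0.5024, 0.3925, 0.0394]
tool_rot: [0.997, -0.076, 0.006, -0.01]
ft_force: [0.1, -0.2, 0.5]
grip_width: 0.0854
```

```bash
python3 -c "
from h import *
c=load('wrist');print(px2w(c,257,184,.06))
go(.4945,.3888,.02,-8.4)"
```

```text
[0.49536267 0.39069782 0.06      ]
t 4.15 tcp [0.5024 0.3925 0.0394] yaw -8.7 tilt 1.29 F [ 0.1 -0.2  0.5] w 0.0854
need units [-0.124  0.087  0.321] turn -0.3 j1 [ 37.8 136.5]
```

Emit:
{"api": "play_rows", "payload": {
  "deltas": [1,-0.1,0.06,0.15,0,1,0,0,0.15,0,1,0,0,0,0]
}}

```text
clock: 4.53
eef_pos: [0.4975, 0.3913, 0.0238]
tool_rot: [0.997, -0.076, 0.008, -0.012]
ft_force: [-0.1, -0.4, 0.3]
grip_width: 0.0853
```

```bash
python3 -c "
from h import *
go(.495,.3895,.02,-8.4)"
```

```text
t 4.53 tcp [0.4975 0.3913 0.0238] yaw -8.71 tilt 1.61 F [-0.1 -0.4  0.3] w 0.0853
need units [-0.037  0.037  0.063] turn -0.31 j1 [ 38.  136.7]
```

Emit:
{"api": "play_rows", "payload": {
  "deltas": [1,-0.04,0.035,0.06,0,0,0,0,0,0,0,0,0,0,0,0,0,0,0,0,0,0,0,0,0,0,0,0,0,0]
}}

```text
clock: 5.28
eef_pos: [0.4949, 0.3899, 0.0205]
tool_rot: [0.997, -0.076, 0.008, -0.012]
ft_force: [-0.1, 0.1, -0.3]
grip_width: 0.0349
```

```bash
python3 -c "
from h import *
go(.495,.3895,.02,-8.4)"
```

```text
t 5.28 tcp [0.4949 0.3899 0.0205] yaw -8.7 tilt 1.65 F [-0.1  0.1 -0.3] w 0.0349
need units [0.002 0.007 0.008] turn -0.3 j1 [ 38.  136.7]
```

Emit:
{"api": "play_rows", "payload": {
  "deltas": [0,0,0,-0.4,0,0,0,0,-0.4,0,0,0,0,-0.4,0,0,0,0,-0.4,0,0,0,0,-0.4,0,0,0,0,-0.4,0,0,0,0,0,0]
}}

```text
clock: 6.15
eef_pos: [0.4873, 0.3824, 0.1582]
tool_rot: [0.997, -0.076, 0.0, -0.004]
ft_force: [0.3, 0.4, -4.2]
grip_width: 0.0353
```

```bash
python3 -c "
from h import *
go(.538,.0105,.16,-8.4)"
```

```text
t 6.15 tcp [0.4873 0.3824 0.1582] yaw -8.7 tilt 0.51 F [ 0.3  0.4 -4.2] w 0.0353
need units [ 1.772  5.998 -0.084] turn -0.3 j1 [ 37.9 136.7]
```

Emit:
{"api": "play_rows", "payload": {
  "deltas": [0,0.18,0.6,0,0,0,0.18,0.6,0,0,0,0.18,0.6,0,0,0,0.18,0.6,0,0,0,0.18,0.6,0,0,0,0.18,0.6,0,0,0,0.18,0.6,0,0,0,0.18,0.6,0,0,0,0.18,0.6,0,0,0,0.18,0.6,0,0,0,0,0,0,0]
}}

```text
clock: 7.52
eef_pos: [0.5288, -0.0042, 0.1323]
tool_rot: [0.997, -0.075, -0.016, 0.002]
ft_force: [-0.5, 0.1, -4.4]
grip_width: 0.0349
```

```bash
python3 -c "
from h import *
go(.538,.0105,.16,-8.4)
cam('scene')
zoom('scene','s1',150,60,420,260,2.9)
c=cam('wrist','w2')"
```

```text
t 7.53 tcp [ 0.5288 -0.0042  0.1323] yaw -8.57 tilt 1.89 F [-0.5  0.1 -4.4] w 0.0349
need units [ 0.1   -0.261 -0.468] turn -0.17 j1 [-0.4 98.2]
```

View pics/s1.png

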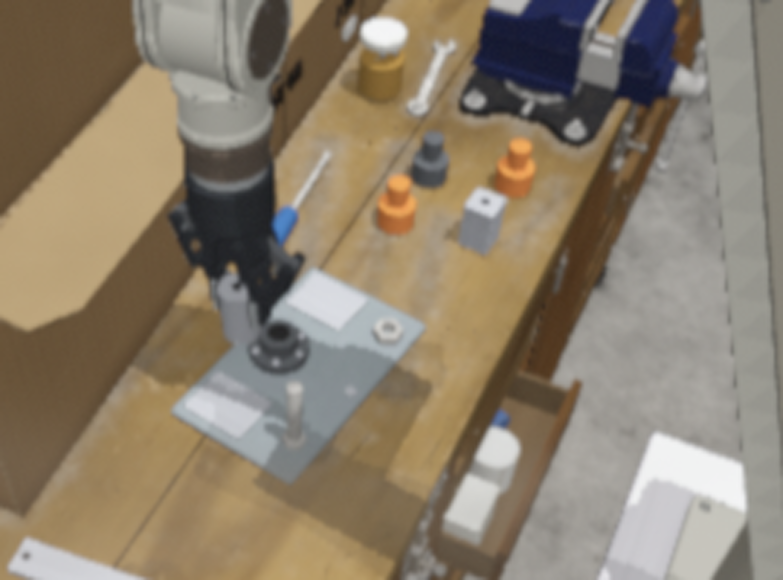

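View pics/w2.png

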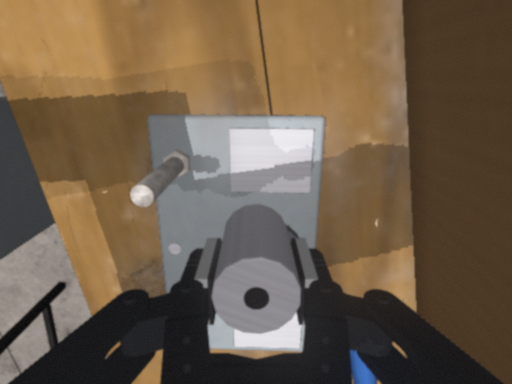

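```bash
python3 -c "
from h import *
c=load('wrist')
P=np.array([px2w(c,u,v,.013) for u,v in [(229,129),(313,128),(309,193),(231,193)]]);print(P.round(4),P.mean(0))
print('plate', [px2w(c,u,v,.01).round(4) for u,v in [(149,116),(325,116)]])
print('bolt', px2w(c,143,195,.095))
go(P.mean(0)[0],P.mean(0)[1],.14,-8.4)"
```

```text
[[ 0.5093  0.0455  0.013 ]
 [ 0.5779  0.0364  0.013 ]
 [ 0.5694 -0.0196  0.013 ]
 [ 0.5012 -0.0103  0.013 ]] [0.53944654 0.01299846 0.013     ]
plate [array([0.4445, 0.0652, 0.01  ]), array([0.5888, 0.0443, 0.01  ])]
bolt [0.46089518 0.02380776 0.095     ]
t 7.62 tcp [ 0.5284 -0.0019  0.1324] yaw -8.39 tilt 1.92 F [ 0.   0.1 -5.1] w 0.035
need units [ 0.142 -0.272 -0.133] turn 0.01 j1 [-0.2 98.2]
```

Emit:
{"api": "play_rows", "payload": {
  "deltas": [0,0.05,-0.1,-0.07,0,0,0.05,-0.1,-0.07,0,0,0.04,-0.06,0,0,0,0,0,0,0]
}}

```text
clock: 8.12
eef_pos: [0.5397, 0.0168, 0.1402]
tool_rot: [0.997, -0.07, -0.017, 0.001]
ft_force: [0.0, 0.3, -4.4]
grip_width: 0.0351
```

```bash
cat >> h.py <<'E'
def tz():
    from workcell import bot
    print('toolz(deg)',np.degrees(R.from_quat(bot.get_obs()['tool_rot']).as_matrix()[:2,2]).round(2),'joints',bot.get_obs()['joint_pos'].round(4))
E
python3 -c "
from h import *
for q in ([.997,-.076,.008,-.012],[.997,-.075,-.016,.002]): print(np.degrees(R.from_quat(q).as_matrix()[:2,2]))
tz()
go(.5395,.0128,.037,-8.2)"
```

```text
[1.01849691 1.30131085]
[-1.84534889 -0.09099534]
toolz(deg) [-1.96 -0.02] joints [ 3.0700e-02  4.0030e-01 -1.3700e-02  1.1911e+00  8.0000e-04  1.7425e+00]
t 8.12 tcp [0.5397 0.0168 0.1402] yaw -8.08 tilt 1.96 F [ 0.   0.3 -4.4] w 0.0351
need units [0.065 0.058 1.719] turn 0.12 j1 [ 1.8 99.8]
```

Emit:
{"api": "play_rows", "payload": {
  "deltas": [0,0,0.05,0.6,0,0,0,0,0.6,0,0,0,0,0.2,0,0,0,0,0,0]
}}

```text
clock: 8.62
eef_pos: [0.5383, 0.0147, 0.0562]
tool_rot: [0.997, -0.07, -0.015, 0.001]
ft_force: [0.1, -0.8, -3.6]
grip_width: 0.0348
```

```bash
python3 -c "
from h import *
tz()
go(.5395,.0128,.037,-8.2)"
```

```text
toolz(deg) [-1.72 -0.04] joints [ 2.7200e-02  4.7530e-01 -1.3710e-01  9.8840e-01  2.0000e-04  1.7372e+00]
t 8.62 tcp [0.5383 0.0147 0.0562] yaw -7.98 tilt 1.72 F [ 0.1 -0.8 -3.6] w 0.0348
need units [0.034 0.027 0.319] turn 0.22 j1 [ 1.6 99.5]
```

Emit:
{"api": "play_rows", "payload": {
  "deltas": [0,0.035,0.03,0.15,0,0,0,0,0.12,0,0,0,0,0.07,0,0,0,0,0.03,0,0,0,0,0,0]
}}

```text
clock: 9.25
eef_pos: [0.5426, 0.0125, 0.0359]
tool_rot: [0.998, -0.07, -0.012, 0.001]
ft_force: [0.2, -0.4, -4.6]
grip_width: 0.0348
```

```bash
python3 -c "
from h import *
tz()
go(.5395,.0128,.034,-8.2)"
```

```text
toolz(deg) [-1.34 -0.03] joints [ 0.023   0.5017 -0.1546  0.9379 -0.      1.7331]
t 9.25 tcp [0.5426 0.0125 0.0359] yaw -7.99 tilt 1.34 F [ 0.2 -0.4 -4.6] w 0.0348
need units [-0.051  0.001  0.034] turn 0.21 j1 [ 1.3 99.3]
```

Emit:
{"api": "play_rows", "payload": {
  "deltas": [0,-0.05,0,0,0,0,0,0,0.03,0,0,0,0,0.02,0,0,0,0,0,0]
}}

```text
clock: 9.75
eef_pos: [0.5398, 0.0129, 0.0341]
tool_rot: [0.998, -0.07, -0.011, 0.001]
ft_force: [-0.0, -0.2, -4.3]
grip_width: 0.0349
```

```bash
python3 -c "
from h import *
tz()
go(.5395,.0128,.034,-8.2)"
```

```text
toolz(deg) [-1.25 -0.03] joints [ 2.400e-02  4.983e-01 -1.663e-01  9.280e-01 -1.000e-04  1.734e+00]
t 9.75 tcp [0.5398 0.0129 0.0341] yaw -7.98 tilt 1.25 F [-0.  -0.2 -4.3] w 0.0349
need units [-0.005  0.003  0.002] turn 0.22 j1 [ 1.4 99.3]
```

Emit:
{"api": "play_rows", "payload": {
  "deltas": [0,0,0,0.02,0,0,0,0,0.015,0,0,0,0,0,0]
}}

```text
clock: 10.12
eef_pos: [0.5399, 0.0129, 0.034]
tool_rot: [0.998, -0.07, -0.01, 0.001]
ft_force: [-1.8, 0.3, -2.5]
grip_width: 0.0343
```

```bash
python3 -c "
from h import *
go(.5395,.0128,.034,-8.2)"
```

```text
t 10.12 tcp [0.5399 0.0129 0.034 ] yaw -7.97 tilt 1.19 F [-1.8  0.3 -2.5] w 0.0343
need units [-0.006  0.003  0.001] turn 0.23 j1 [ 1.4 99.3]
```

Emit:
{"api": "play_rows", "payload": {
  "deltas": [0.5,0,0,0,0,0.65,0,0,0,0,0.65,0,0,0,0,0.65,0,0,-0.2,0,0.65,0,0,-0.5,0,0.65,0,0,-0.6,0,0.65,0,0,-0.6,0,0.65,0,0,-0.3,0,1,0,0,0,0]
}}

```text
clock: 11.25
eef_pos: [0.5453, 0.0131, 0.1746]
tool_rot: [0.998, -0.07, -0.006, 0.001]
ft_force: [0.8, -0.9, -0.2]
grip_width: 0.0721
```

```bash
python3 -c "
from h import *
tz()
go(.4023,-.3352,.17,-8.2)
c=cam('wrist','w3');cam('top')
zoom('top','t3',225,150,385,225,5)
print(w2px(c,[.5395,.0128,.073]),w2px(load('top'),[.5395,.0128,.073]))"
```

```text
toolz(deg) [-0.73 -0.02] joints [ 0.024   0.37    0.0349  1.2485 -0.      1.734 ]
t 11.25 tcp [0.5453 0.0131 0.1746] yaw -7.98 tilt 0.73 F [ 0.8 -0.9 -0.2] w 0.0721
need units [-1.554  6.079  0.109] turn 0.22 j1 [ 1.4 99.3]
[[250.05390325 189.26114173]] [[244.02889469 171.32102299]]
```

View pics/w3.png

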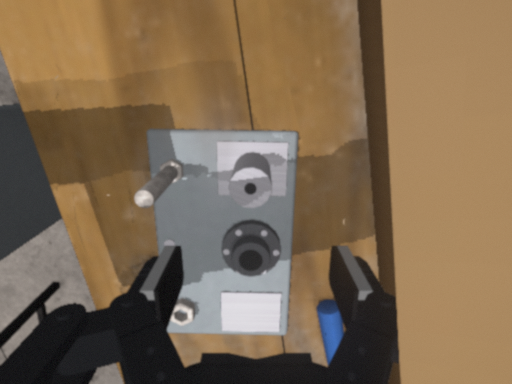

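Emit:
{"api": "play_rows", "payload": {
  "deltas": [1,-0.15,0.6,0,0.5,1,-0.15,0.6,0,0,1,-0.15,0.6,0,0,1,-0.15,0.6,0,0,1,-0.15,0.6,0,0,1,-0.15,0.6,0,0,1,-0.15,0.6,0,0,1,-0.15,0.6,0,0,1,-0.15,0.5,0,0,1,-0.1,0.3,0,0,1,0,0,0,0,1,0,0,0,0]
}}

```text
clock: 12.85
eef_pos: [0.3957, -0.3114, 0.1583]
tool_rot: [0.997, -0.073, -0.023, -0.005]
ft_force: [-0.7, 0.4, 0.6]
grip_width: 0.0855
```

```bash
python3 -c "
from h import *
P=np.array([px2w(load('wrist'),u,v,.013) for u,v in [(221,292),(281,293),(279,333),(221,331)]]);print(P.round(4),P.mean(0))
P=np.array([px2w(load('wrist'),u,v,.013) for u,v in [(217,142),(286,142)]]);print(P.round(4))
tz()
go(.4023,-.3352,.17,-3)
cam('wrist')
zoom('wrist','w4',150,50,400,250,3.2)"
```

```text
[[ 0.4833 -0.1271  0.013 ]
 [ 0.5518 -0.1374  0.013 ]
 [ 0.5429 -0.1946  0.013 ]
 [ 0.4735 -0.1826  0.013 ]] [ 0.51286756 -0.16042186  0.013     ]
[[0.5098 0.0452 0.013 ]
 [0.5764 0.036  0.013 ]]
toolz(deg) [-2.54  0.73] joints [-0.6564  0.3246 -0.0764  1.2126 -0.017   1.0608]
t 12.85 tcp [ 0.3957 -0.3114  0.1583] yaw -8.36 tilt 2.64 F [-0.7  0.4  0.6] w 0.0855
need units [ 0.158  0.376 -0.204] turn -5.36 j1 [-37.6  60.8]
```

View pics/w4.png

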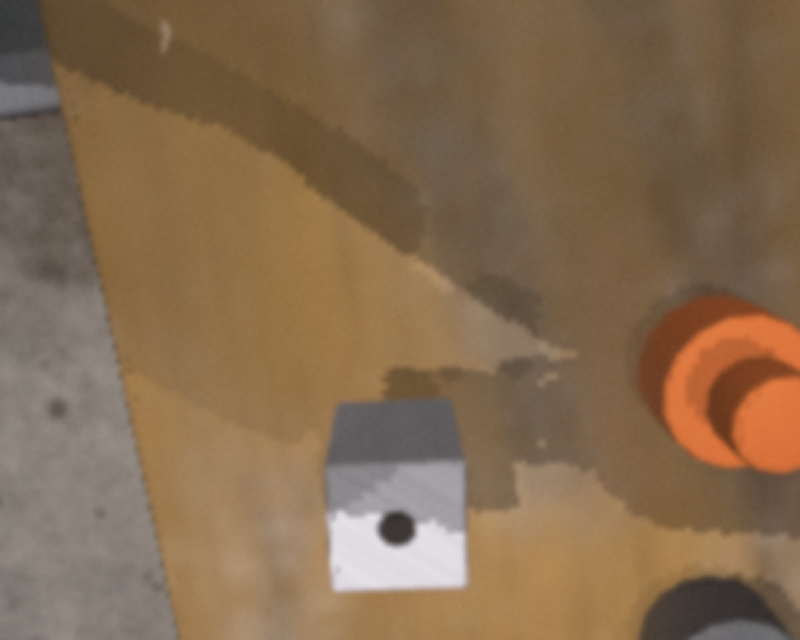

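```bash
python3 -c "
from h import *
c=load('wrist')
f=lambda X,Y:px2w(c,150+(X+.5)/3.2-.5,50+(Y+.5)/3.2-.5,.06)
P=np.array([f(*p) for p in [(326,464),(466,460),(468,587),(332,591)]]);print(P.round(4),P.mean(0),f(397,528))
for d in (P[1]-P[0],P[2]-P[3]):print(np.degrees(np.arctan2(d[1],d[0])))
for d in (P[0]-P[3],P[1]-P[2]):print(np.degrees(np.arctan2(-d[0],d[1])))
"
```

```text
[[ 0.3874 -0.314   0.06  ]
 [ 0.4228 -0.3176  0.06  ]
 [ 0.4196 -0.353   0.06  ]
 [ 0.3836 -0.3498  0.06  ]] [ 0.40336229 -0.3335917   0.06      ] [ 0.40312575 -0.33388165  0.06      ]
-5.695602769585568
-5.1770277263440505
-6.049505627758314
-5.244458034941103
```

Emit:
{"api": "play_rows", "payload": {
  "deltas": [1,0.6,0.35,0,-2.9,1,0.6,0.35,0,0,1,0,0,0,0]
}}

```text
clock: 13.28
eef_pos: [0.4642, -0.3586, 0.1533]
tool_rot: [0.999, -0.044, -0.024, -0.006]
ft_force: [-1.0, 0.3, -0.5]
grip_width: 0.0853
```

```bash
python3 -c "
from h import *
tz()
go(.4032,-.3338,.1,-5.5)"
```

```text
toolz(deg) [-2.68  0.85] joints [-0.6492  0.4899  0.1626  1.2898 -0.0165  1.0105]
t 13.28 tcp [ 0.4642 -0.3586  0.1533] yaw -5.06 tilt 2.82 F [-1.   0.3 -0.5] w 0.0853
need units [-1.005 -0.312  0.941] turn 0.44 j1 [-37.2  57.9]
```

Emit:
{"api": "play_rows", "payload": {
  "deltas": [1,-0.3,-0.1,0,0.4,1,-0.3,-0.1,0,0,1,-0.3,-0.1,0,0,1,-0.05,0,0,0,1,0,0,0.7,0,1,0,0,0.4,0,1,0,0,0,0]
}}

```text
clock: 14.15
eef_pos: [0.406, -0.3277, 0.0894]
tool_rot: [0.999, -0.044, -0.024, -0.007]
ft_force: [0.1, 1.2, 0.8]
grip_width: 0.0856
```

```bash
python3 -c "
from h import *
tz()
go(.4032,-.3338,.025,-5.5)"
```

```text
toolz(deg) [-2.66  0.88] joints [-0.6694  0.4218 -0.1256  1.0693 -0.0168  0.9892]
t 14.15 tcp [ 0.406  -0.3277  0.0894] yaw -4.99 tilt 2.8 F [0.1 1.2 0.8] w 0.0856
need units [0.013 0.117 1.074] turn 0.51 j1 [-38.4  56.7]
```

Emit:
{"api": "play_rows", "payload": {
  "deltas": [1,0,0.1,0.3,0.5,1,0,0.02,0.4,0,1,0,0,0.3,0,1,0,0,0,0]
}}

```text
clock: 14.65
eef_pos: [0.4072, -0.336, 0.0329]
tool_rot: [0.999, -0.047, -0.02, -0.004]
ft_force: [0.9, -0.4, -0.7]
grip_width: 0.0858
```

```bash
python3 -c "
from h import *
tz()
go(.4032,-.3338,.022,-5.5)"
```

```text
toolz(deg) [-2.27  0.58] joints [-0.6802  0.4905 -0.1844  0.9331 -0.017   0.9852]
t 14.65 tcp [ 0.4072 -0.336   0.0329] yaw -5.39 tilt 2.35 F [ 0.9 -0.4 -0.7] w 0.0858
need units [-0.062 -0.029  0.185] turn 0.11 j1 [-39.   56.4]
```

Emit:
{"api": "play_rows", "payload": {
  "deltas": [1,-0.05,-0.025,0.1,0,1,0,0,0.08,0,0,0,0,0,0,0,0,0,0,0,0,0,0,0,0,0,0,0,0,0,0,0,0,0,0]
}}

```text
clock: 15.52
eef_pos: [0.4059, -0.3356, 0.0254]
tool_rot: [0.999, -0.047, -0.018, -0.002]
ft_force: [-1.1, 1.0, -0.8]
grip_width: 0.035
```

```bash
python3 -c "
from h import *
tz()
go(.4032,-.3338,.14,-5.5)"
```

```text
toolz(deg) [-2.02  0.36] joints [-0.6809  0.4941 -0.2023  0.9057 -0.0173  0.9841]
t 15.53 tcp [ 0.4059 -0.3356  0.0254] yaw -5.38 tilt 2.05 F [-1.1  1.  -0.8] w 0.035
need units [-0.115 -0.032 -1.907] turn 0.12 j1 [-39.   56.4]
```

Emit:
{"api": "play_rows", "payload": {
  "deltas": [0,0,0,-0.4,0,0,0,0,-0.4,0,0,0,0,-0.4,0,0,0,0,-0.4,0,0,0,0,-0.3,0,0,0,0,0,0]
}}

```text
clock: 16.27
eef_pos: [0.4072, -0.3334, 0.1368]
tool_rot: [0.999, -0.047, -0.022, -0.006]
ft_force: [0.5, -0.0, -4.5]
grip_width: 0.0354
```

```bash
python3 -c "
from h import *
tz()
go(.513,-.1623,.13,-8.1)"
```

```text
toolz(deg) [-2.53  0.85] joints [-0.6769  0.3849 -0.0472  1.1825 -0.016   0.9879]
t 16.27 tcp [ 0.4072 -0.3334  0.1368] yaw -5.35 tilt 2.67 F [ 0.5 -0.  -4.5] w 0.0354
need units [ 1.493 -3.004  0.078] turn 2.75 j1 [-38.8  56.6]
```

Emit:
{"api": "play_rows", "payload": {
  "deltas": [0,0.3,-0.6,0,0.55,0,0.3,-0.6,0,0.55,0,0.3,-0.6,0,0.55,0,0.3,-0.6,0,0.55,0,0.3,-0.6,0,0.55,0,0,0,0,0,0,0,0,0,0]
}}

```text
clock: 17.15
eef_pos: [0.5142, -0.1583, 0.1226]
tool_rot: [0.997, -0.073, -0.031, -0.008]
ft_force: [-0.5, -0.6, -4.3]
grip_width: 0.0357
```

```bash
python3 -c "
from h import *
tz()
go(.513,-.1623,.06,-8.1)"
```

```text
toolz(deg) [-3.46  1.23] joints [-0.3002  0.4338 -0.0123  1.1887  0.0026  1.4162]
t 17.15 tcp [ 0.5142 -0.1583  0.1226] yaw -8.32 tilt 3.67 F [-0.5 -0.6 -4.3] w 0.0357
need units [0.056 0.081 1.041] turn -0.22 j1 [-17.2  81.1]
```

Emit:
{"api": "play_rows", "payload": {
  "deltas": [0,0.03,0.05,0.1,0,0,0,0,0.1,0,0,0,0,0.1,0,0,0,0,0.1,0,0,0,0,0.1,0,0,0,0,0.1,0,0,0,0,0.1,0,0,0,0,0.1,0,0,0,0,0.1,0,0,0,0,0.1,0,0,0,0,0,0]
}}

```text
clock: 18.52
eef_pos: [0.5093, -0.1628, 0.057]
tool_rot: [0.997, -0.075, -0.032, -0.009]
ft_force: [-0.5, -1.1, -3.3]
grip_width: 0.0356
```

```bash
python3 -c "
from h import *
tz()
go(.513,-.1623,.039,-8.1)"
```

```text
toolz(deg) [-3.6   1.26] joints [-0.3104  0.494  -0.105   1.0385  0.0018  1.4107]
t 18.52 tcp [ 0.5093 -0.1628  0.057 ] yaw -8.59 tilt 3.82 F [-0.5 -1.1 -3.3] w 0.0356
need units [ 0.079 -0.014  0.295] turn -0.49 j1 [-17.8  80.8]
```

Emit:
{"api": "play_rows", "payload": {
  "deltas": [0,0.1,0,0.1,-0.4,0,0,0,0.1,0,0,0,0,0.05,0,0,0,0,0,0]
}}

```text
clock: 19.02
eef_pos: [0.5152, -0.1635, 0.0407]
tool_rot: [0.997, -0.071, -0.032, -0.009]
ft_force: [-0.6, -0.7, -3.6]
grip_width: 0.0353
```

```bash
python3 -c "
from h import *
tz()
go(.5146,-.1623,.039,-8.1)"
```

```text
toolz(deg) [-3.56  1.25] joints [-0.3084  0.5217 -0.1068  1.0082  0.0019  1.4051]
t 19.02 tcp [ 0.5152 -0.1635  0.0407] yaw -8.16 tilt 3.77 F [-0.6 -0.7 -3.6] w 0.0353
need units [-0.01  -0.019  0.03 ] turn -0.06 j1 [-17.7  80.5]
```

Emit:
{"api": "play_rows", "payload": {
  "deltas": [0,-0.01,-0.02,0.02,0,0,0,0,0.015,0,0,0,0,0,0]
}}

```text
clock: 19.4
eef_pos: [0.5147, -0.1621, 0.0391]
tool_rot: [0.997, -0.071, -0.031, -0.009]
ft_force: [-0.4, -0.4, -4.0]
grip_width: 0.0357
```

```bash
python3 -c "
from h import *
go(.5146,-.1623,.039,-8.1)"
```

```text
t 19.4 tcp [ 0.5147 -0.1621  0.0391] yaw -8.16 tilt 3.74 F [-0.4 -0.4 -4. ] w 0.0357
need units [-0.001  0.004  0.002] turn -0.06 j1 [-17.6  80.6]
```

Emit:
{"api": "play_rows", "payload": {
  "deltas": [0,0,0,0.02,0,0,0,0,0.015,0,0,0,0,0,0]
}}

```text
clock: 19.77
eef_pos: [0.5147, -0.1621, 0.0389]
tool_rot: [0.997, -0.071, -0.031, -0.008]
ft_force: [-2.0, 1.0, -2.2]
grip_width: 0.0351
```

```bash
python3 -c "
from h import *
tz();go(.5146,-.1623,.039,-8.1)"
```

```text
toolz(deg) [-3.45  1.22] joints [-0.3063  0.5209 -0.1135  1.0002  0.0021  1.4072]
t 19.77 tcp [ 0.5147 -0.1621  0.0389] yaw -8.16 tilt 3.66 F [-2.   1.  -2.2] w 0.0351
need units [-0.001  0.004 -0.001] turn -0.06 j1 [-17.5  80.6]
```

Emit:
{"api": "play_rows", "payload": {
  "deltas": [0.5,0,0,0,0,0.65,0,0,0,0,0.65,0,0,0,0,0.65,0,0,-0.2,0,0.65,0,0,-0.5,0,0.65,0,0,-0.6,0,0.65,0,0,-0.6,0,0.65,0,0,-0.3,0,1,0,0,0,0]
}}

```text
clock: 20.9
eef_pos: [0.5254, -0.1659, 0.1792]
tool_rot: [0.997, -0.071, -0.027, -0.008]
ft_force: [0.2, -0.8, 0.4]
grip_width: 0.0722
```

```bash
python3 -c "
from h import *
tz()
go(.5136,.2353,.17,95.5)
c=cam('wrist')
zoom('wrist','w5',150,50,400,250,3.2)
print((w2px(c,[[.5135,-.1605,.073],[.5395,.0128,.073]])-[150,50])*3.2)"
```

```text
toolz(deg) [-3.02  1.08] joints [-0.3069  0.4124  0.1094  1.3237  0.0021  1.4067]
t 20.9 tcp [ 0.5254 -0.1659  0.1792] yaw -8.17 tilt 3.21 F [ 0.2 -0.8  0.4] w 0.0722
need units [-1.135 -6.587  0.29 ] turn -103.67 j1 [-17.6  80.6]
[[ 311.82288238  427.48252883]
 [ 310.2328693  -383.38114007]]
```

View pics/w5.png

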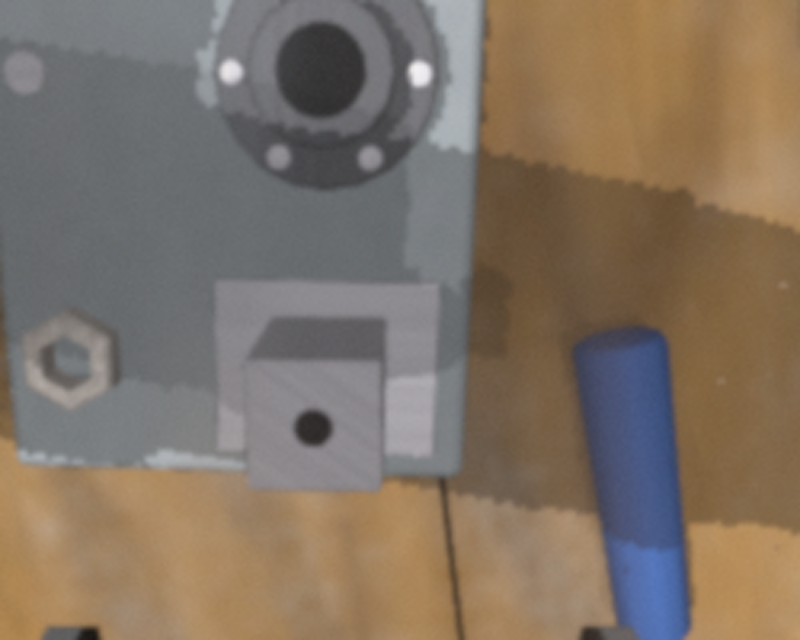

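Emit:
{"api": "play_rows", "payload": {
  "deltas": [1,0,0,-0.8,-10.4,1,0,0,0.8,-10.4,1,0,0,-0.8,-10.4,1,0,0,0.8,-10.4,1,0,0,-0.8,-10.4,1,0,0,0.8,-10.4,1,0,0,-0.8,-10.4,1,0,0,0.8,-10.4,1,0,0,0,-10.4,1,0,0,0,-10.4,1,0,0,0,0]
}}

```text
clock: 22.32
eef_pos: [0.4596, -0.145, 0.16]
tool_rot: [0.658, 0.744, -0.046, -0.107]
ft_force: [0.1, 0.0, -0.4]
grip_width: 0.0856
```

```bash
python3 -c "
from h import *
c=load('wrist')
P=np.array([px2w(c,150+X/3.2,50+Y/3.2,.013) for X,Y in [(216,282),(438,286),(433,456),(219,452)]]);print(P.round(4))
tz()
go(.5136,.2353,.17,95.5)"
```

```text
[[ 0.4834 -0.1278  0.013 ]
 [ 0.5513 -0.1381  0.013 ]
 [ 0.5436 -0.1927  0.013 ]
 [ 0.4744 -0.1827  0.013 ]]
toolz(deg) [-12.53   4.17] joints [-0.3076  0.4343  0.0639  1.4331  0.0032 -0.4302]
t 22.32 tcp [ 0.4596 -0.145   0.16  ] yaw 96.4 tilt 13.33 F [ 0.1  0.  -0.4] w 0.0856
need units [6.185 1.659 0.103] turn 0.9 j1 [-17.6 -24.7]
```

Emit:
{"api": "play_rows", "payload": {
  "deltas": [1,0,0,-0.8,0,1,0,0,0,0,1,0,0,0,0]
}}

```text
clock: 22.7
eef_pos: [0.4687, -0.1481, 0.2051]
tool_rot: [0.661, 0.741, -0.047, -0.109]
ft_force: [-0.5, 0.4, -0.9]
grip_width: 0.0854
```

```bash
python3 -c "
from h import *
tz()
go(.5136,.2353,.17,95.5)"
```

```text
toolz(deg) [-12.84   4.26] joints [-0.3079  0.4313  0.1781  1.5559  0.003  -0.4221]
t 22.7 tcp [ 0.4687 -0.1481  0.2051] yaw 95.9 tilt 13.65 F [-0.5  0.4 -0.9] w 0.0854
need units [6.19  1.628 0.876] turn 0.4 j1 [-17.6 -24.2]
```

Emit:
{"api": "play_rows", "payload": {
  "deltas": [1,0,0,0.8,0,1,0,0,-0.8,0,1,0,0,0,0]
}}

```text
clock: 23.08
eef_pos: [0.4475, -0.1413, 0.1902]
tool_rot: [0.661, 0.737, -0.057, -0.13]
ft_force: [0.7, -0.2, 0.4]
grip_width: 0.0851
```

```bash
python3 -c "
from h import *
tz()
go(.5136,.2353,.17,95.5)"
```

```text
toolz(deg) [-15.33   5.06] joints [-0.3079  0.4342  0.1302  1.5523  0.003  -0.4175]
t 23.07 tcp [ 0.4475 -0.1413  0.1902] yaw 95.37 tilt 16.36 F [ 0.7 -0.2  0.4] w 0.0851
need units [6.065 1.899 0.582] turn -0.13 j1 [-17.6 -23.9]
```

Emit:
{"api": "play_rows", "payload": {
  "deltas": [1,0,0.8,0,0,1,0,-0.8,0,0,1,0,0,0,0]
}}

```text
clock: 23.45
eef_pos: [0.4414, -0.1395, 0.1761]
tool_rot: [0.661, 0.734, -0.064, -0.145]
ft_force: [0.9, 0.2, 0.8]
grip_width: 0.0854
```

```bash
python3 -c "
from h import *
tz()
go(.5136,.2353,.17,95.5)"
```

```text
toolz(deg) [-17.06   5.57] joints [-0.3077  0.4576  0.1185  1.5502  0.0024 -0.4128]
t 23.45 tcp [ 0.4414 -0.1395  0.1761] yaw 94.92 tilt 18.25 F [0.9 0.2 0.8] w 0.0854
need units [6.057 1.915 0.345] turn -0.58 j1 [-17.6 -23.7]
```

Emit:
{"api": "play_rows", "payload": {
  "deltas": [1,0,-0.8,0,0,1,0,0.8,0,0,1,0,0,0,0]
}}

```text
clock: 23.82
eef_pos: [0.4358, -0.1381, 0.1711]
tool_rot: [0.662, 0.731, -0.067, -0.151]
ft_force: [-0.0, 0.2, 0.2]
grip_width: 0.0853
```

```bash
python3 -c "
from h import *
tz()
go(.5136,.2353,.17,95.5)"
```

```text
toolz(deg) [-17.7    5.81] joints [-0.3086  0.4602  0.1049  1.5467  0.0027 -0.4092]
t 23.82 tcp [ 0.4358 -0.1381  0.1711] yaw 94.58 tilt 18.97 F [-0.   0.2  0.2] w 0.0853
need units [6.044 1.953 0.248] turn -0.92 j1 [-17.7 -23.4]
```

Emit:
{"api": "play_rows", "payload": {
  "deltas": [1,0,0,-0.8,0,1,0,0,0.8,0,1,0,0,0,0]
}}

```text
clock: 24.2
eef_pos: [0.4342, -0.1374, 0.1709]
tool_rot: [0.662, 0.731, -0.068, -0.152]
ft_force: [-0.0, -0.5, -0.1]
grip_width: 0.0855
```

```bash
python3 -c "
from h import *
tz()
go(.5136,.2353,.17,95.5)"
```

```text
toolz(deg) [-17.86   5.84] joints [-0.3082  0.4594  0.102   1.5475  0.0026 -0.4067]
t 24.2 tcp [ 0.4342 -0.1374  0.1709] yaw 94.44 tilt 19.14 F [-0.  -0.5 -0.1] w 0.0855
need units [6.035 1.965 0.235] turn -1.06 j1 [-17.7 -23.3]
```

Run:
```python
import numpy as np
from scipy.optimize import least_squares
D=[([.2414,.0037,1.3352],np.hypot(.16598,.47098),.2304),
([.4003,-.0137,1.1911],np.hypot(.5397,.0168),.1402),([.4753,-.1371,.9884],np.hypot(.5383,.0147),.0562),
([.5017,-.1546,.9379],np.hypot(.5426,.0125),.0359),([.37,.0349,1.2485],np.hypot(.5453,.0131),.1746),
([.3246,-.0764,1.2126],np.hypot(.3957,.3114),.1583),([.4899,.1626,1.2898],np.hypot(.4642,.3586),.1533),
([.4941,-.2023,.9057],np.hypot(.4059,.3356),.0254),([.4124,.1094,1.3237],np.hypot(.5254,.1659),.1792),
([.4594,.102,1.5475],np.hypot(.4342,.1374),.1709),([.4313,.1781,1.5559],np.hypot(.4687,.1481),.2051)]
def fk(p,q):
    h,r0,L1,L2,L2p,L3=p;a,b,c=q;f=a-b
    return r0+L1*np.sin(a)+L2*np.cos(f)+L2p*np.sin(f)+L3*np.sin(f+c+np.pi/2), h+L1*np.cos(a)-L2*np.sin(f)+L2p*np.cos(f)+L3*np.cos(f+c+np.pi/2)
s=least_squares(lambda p:[v for q,r,z in D for v in (fk(p,q)[0]-r,fk(p,q)[1]-z)],[.2,0,.35,.35,0,.25])
print(s.x.round(4),np.abs(s.fun).max());np.save('kin',s.x)
for r in (.26,.3,.4,.5,.6,.7,.72,.74):
  for z in (.1,.25,.4,.55):
    t=least_squares(lambda q:[fk(s.x,q)[0]-r,fk(s.x,q)[1]-z,q[0]-q[1]+q[2]-np.pi/2],[.4,0,1.2]);print(r,z,t.x.round(2),t.cost.round(6))
```

```text
[2.408e-01 1.000e-04 4.930e-01 3.913e-01 8.200e-03 4.049e-01] 7.050785788520475e-05
0.26 0.1 [-0.12 -0.76  0.94] 0.0
0.26 0.25 [-0.26 -0.44  1.39] 0.0
0.26 0.4 [-0.25 -0.05  1.77] 0.0
0.26 0.55 [-0.12  0.47  2.16] 0.0
0.3 0.1 [-0.04 -0.68  0.93] 0.0
0.3 0.25 [-0.17 -0.38  1.37] 0.0
0.3 0.4 [-0.17  0.01  1.75] 0.0
0.3 0.55 [-0.05  0.53  2.15] 0.0
0.4 0.1 [ 0.16 -0.47  0.94] 0.0
0.4 0.25 [ 0.03 -0.19  1.35] 0.0
0.4 0.4 [0.03 0.19 1.73] 0.0
0.4 0.55 [0.17 0.77 2.17] 0.0
0.5 0.1 [ 0.34 -0.22  1.01] 0.0
0.5 0.25 [0.23 0.04 1.38] 0.0
0.5 0.4 [0.24 0.44 1.77] 0.0
0.5 0.55 [0.46 1.21 2.32] 0.0
0.6 0.1 [0.52 0.07 1.12] 0.0
0.6 0.25 [0.44 0.34 1.47] 0.0
0.6 0.4 [0.49 0.8  1.88] 0.0
0.6 0.55 [0.69 1.55 2.41] 0.001087
0.7 0.1 [0.72 0.42 1.27] 0.0
0.7 0.25 [0.68 0.74 1.63] 0.0
0.7 0.4 [0.89 1.55 2.23] 9.6e-05
0.7 0.55 [0.77 1.55 2.32] 0.00616
0.72 0.1 [0.76 0.5  1.31] 0.0
0.72 0.25 [0.74 0.84 1.68] 0.0
0.72 0.4 [0.9  1.55 2.21] 0.000412
0.72 0.55 [0.78 1.55 2.31] 0.007738
0.74 0.1 [0.81 0.59 1.35] 0.0
0.74 0.25 [0.8  0.97 1.74] 0.0
0.74 0.4 [0.92 1.55 2.19] 0.000957
0.74 0.55 [0.79 1.55 2.29] 0.009518
```

Emit:
{"api": "play_rows", "payload": {
  "deltas": [1,0.3,0,-0.3,0,1,0.5,0,-0.45,0,1,0.55,-0.1,-0.45,0,1,0.55,-0.1,-0.45,0,1,0.55,-0.1,-0.45,0,1,0.55,-0.1,-0.45,0,1,0.55,-0.1,-0.45,0,1,0.55,-0.1,-0.4,0,1,0.55,-0.1,-0.3,0,1,0.4,0,-0.2,0,1,0,0,0,0]
}}

```text
clock: 25.58
eef_pos: [0.4393, 0.142, 0.4471]
tool_rot: [0.668, 0.731, -0.047, -0.134]
ft_force: [-0.0, 0.3, 0.4]
grip_width: 0.0856
```

```bash
python3 -c "
from h import *
tz()
go(.5136,.2353,.17,95.5)"
```

```text
toolz(deg) [-14.76   6.32] joints [0.2068 0.388  0.7324 2.15   0.1616 0.0982]
t 25.57 tcp [0.4393 0.142  0.4471] yaw 94.16 tilt 16.28 F [-0.   0.3  0.4] w 0.0856
need units [0.833 2.494 4.285] turn -1.34 j1 [11.8  5.6]
```

Emit:
{"api": "play_rows", "payload": {
  "deltas": [1,-0.4,0,0.2,0,1,-0.6,0,0.2,0,1,-0.6,0,0,0,1,-0.6,0,0,0,1,-0.6,0,0,0,1,-0.6,0,0,0,1,-0.6,0,0,0,1,-0.6,0,0,0,1,-0.4,0,0,0,1,0,0,0,0]
}}

```text
clock: 26.82
eef_pos: [0.4524, -0.1695, 0.3877]
tool_rot: [0.672, 0.728, -0.046, -0.13]
ft_force: [0.1, 1.1, -0.2]
grip_width: 0.0854
```

```bash
python3 -c "
from h import *
tz()
go(.44,-.19,.45,95.5)"
```

```text
toolz(deg) [-14.37   6.18] joints [-0.3655  0.4464  0.662   2.0627  0.0111 -0.4469]
t 26.82 tcp [ 0.4524 -0.1695  0.3877] yaw 93.67 tilt 15.85 F [ 0.1  1.1 -0.2] w 0.0854
need units [-0.192 -0.482 -0.984] turn -1.83 j1 [-20.9 -25.6]
```

Emit:
{"api": "play_rows", "payload": {
  "deltas": [1,0,-0.3,-0.3,0,1,0,-0.3,-0.3,0,1,0,-0.3,-0.3,0,1,0,-0.3,-0.3,0,1,0,-0.2,-0.3,0,1,0,-0.2,-0.3,0,1,0,-0.2,-0.3,0,1,0,0,0,0]
}}

```text
clock: 27.82
eef_pos: [0.3533, -0.1832, 0.4744]
tool_rot: [0.675, 0.731, -0.035, -0.095]
ft_force: [0.1, -0.7, 1.0]
grip_width: 0.0858
```

```bash
python3 -c "
from h import *
tz()
go(.375,-.14,.545,95.5)"
```

```text
toolz(deg) [-10.63   4.44] joints [-0.4674  0.2418  0.6184  2.1493 -0.0145 -0.546 ]
t 27.82 tcp [ 0.3533 -0.1832  0.4744] yaw 94.11 tilt 11.6 F [ 0.1 -0.7  1. ] w 0.0858
need units [ 0.798  0.207 -1.164] turn -1.39 j1 [-26.8 -31.3]
```

Emit:
{"api": "play_rows", "payload": {
  "deltas": [1,0.1,0,-0.25,-0.3,1,0.1,0,-0.25,-0.3,1,0.1,0,-0.25,-0.3,1,0,0,-0.25,0,1,0,0,-0.25,0,1,0,0,-0.25,0,1,0,0,-0.2,0,1,0,0,0,0]
}}

```text
clock: 28.82
eef_pos: [0.3555, -0.1647, 0.5006]
tool_rot: [0.67, 0.74, -0.023, -0.06]
ft_force: [0.1, -0.5, 0.2]
grip_width: 0.0856
```

```bash
python3 -c "
from h import *
tz()
go(.375,-.14,.545,95.5)"
```

```text
toolz(deg) [-6.86  2.69] joints [-0.4283  0.1932  0.6429  2.1492 -0.0071 -0.5264]
t 28.82 tcp [ 0.3555 -0.1647  0.5006] yaw 95.45 tilt 7.38 F [ 0.1 -0.5  0.2] w 0.0856
need units [ 0.421  0.279 -0.753] turn -0.05 j1 [-24.5 -30.2]
```

Emit:
{"api": "play_rows", "payload": {
  "deltas": [1,0,0,-0.25,0,1,0,0,-0.25,0,1,0,0,-0.25,0,1,0,0,-0.25,0,1,0,0,-0.25,0,1,0,0,-0.25,0,1,0,0,-0.25,0,1,0,0,-0.25,0,1,0,0,-0.2,0,1,0,0,0,0]
}}

```text
clock: 30.08
eef_pos: [0.3519, -0.1627, 0.5359]
tool_rot: [0.671, 0.741, -0.008, -0.012]
ft_force: [0.1, -0.3, 0.1]
grip_width: 0.0856
```

```bash
python3 -c "
from h import *
tz()
go(.5136,.2353,.2,95.5)"
```

```text
toolz(deg) [-1.64  0.29] joints [-0.4275  0.1416  0.692   2.1493 -0.0072 -0.5259]
t 30.07 tcp [ 0.3519 -0.1627  0.5359] yaw 95.64 tilt 1.66 F [ 0.1 -0.3  0.1] w 0.0856
need units [6.292 3.49  5.552] turn 0.14 j1 [-24.5 -30.1]
```

Emit:
{"api": "play_rows", "payload": {
  "deltas": [1,0,0,-0.25,0,1,0,0,-0.25,0,1,0,0,-0.2,0,1,0,0,0,0,1,0.2,0.1,0.1,0,1,0.4,0.2,0.3,0,1,0.4,0.2,0.4,0,1,0.4,0.2,0.4,0,1,0.4,0.2,0.4,0,1,0.3,0.1,0.2,0,1,0.1,0,0.1,0,1,0,0,0,0]
}}

```text
clock: 31.58
eef_pos: [0.3971, -0.0165, 0.4239]
tool_rot: [0.671, 0.742, -0.004, 0.0]
ft_force: [0.4, -0.1, 0.4]
grip_width: 0.0858
```

```bash
python3 -c "
from h import *
tz()
go(.5136,.2353,.2,95.5)"
```

```text
toolz(deg) [-0.27 -0.38] joints [-0.0363  0.0396  0.2647  1.8004 -0.0069 -0.1364]
t 31.57 tcp [ 0.3971 -0.0165  0.4239] yaw 95.74 tilt 0.47 F [ 0.4 -0.1  0.4] w 0.0858
need units [4.004 2.371 3.694] turn 0.24 j1 [-2.1 -7.8]
```

Emit:
{"api": "play_rows", "payload": {
  "deltas": [1,0.2,0.1,0.2,0,1,0.4,0.24,0.37,0,1,0.4,0.24,0.37,0,1,0.4,0.24,0.37,0,1,0.4,0.24,0.37,0,1,0.4,0.24,0.37,0,1,0.4,0.24,0.37,0,1,0.4,0.24,0.37,0,1,0.4,0.24,0.35,0,1,0.3,0.2,0.3,0,1,0.15,0.1,0.15,0,1,0,0,0,0]
}}

```text
clock: 33.08
eef_pos: [0.5209, 0.2328, 0.1973]
tool_rot: [0.676, 0.737, -0.002, 0.003]
ft_force: [-0.5, -0.1, 0.2]
grip_width: 0.0855
```

```bash
python3 -c "
from h import *
tz()
go(.5136,.2353,.14,95.5)"
```

```text
toolz(deg) [ 0.14 -0.38] joints [ 0.4241  0.3967  0.1352  1.3097 -0.0071  0.3372]
t 33.08 tcp [0.5209 0.2328 0.1973] yaw 94.98 tilt 0.41 F [-0.5 -0.1  0.2] w 0.0855
need units [ 0.058 -0.12   0.955] turn -0.52 j1 [24.3 19.3]
```

Emit:
{"api": "play_rows", "payload": {
  "deltas": [1,0.03,-0.06,0.3,-0.5,1,0.03,-0.05,0.4,0,1,0,0,0.4,0,1,0,0,0.4,0,1,0,0,0.4,0,1,0,0,0.4,0,1,0,0,0.3,0,1,0,0,0.2,0,1,0,0,0,0]
}}

```text
clock: 34.2
eef_pos: [0.5203, 0.2304, 0.0358]
tool_rot: [0.676, 0.737, 0.006, 0.007]
ft_force: [-0.3, 0.6, 2.0]
grip_width: 0.0854
```

```bash
python3 -c "
from h import *
tz()
go(.5136,.2353,.002,95.5)
c=cam('wrist','w6')
print(w2px(c,[[.5136-.11*.9954,.2353-.11*.0958,.01],[.5136,.2353,.01]]))"
```

```text
toolz(deg) [ 1.06 -0.09] joints [ 0.4217  0.5188 -0.1248  0.9109 -0.009   0.3361]
t 34.2 tcp [0.5203 0.2304 0.0358] yaw 94.9 tilt 1.06 F [-0.3  0.6  2. ] w 0.0854
need units [ 0.092 -0.115  0.56 ] turn -0.6 j1 [24.2 19.3]
[[265.81904      5.14451532]
 [265.73218683 218.92077409]]
```

View pics/w6.png

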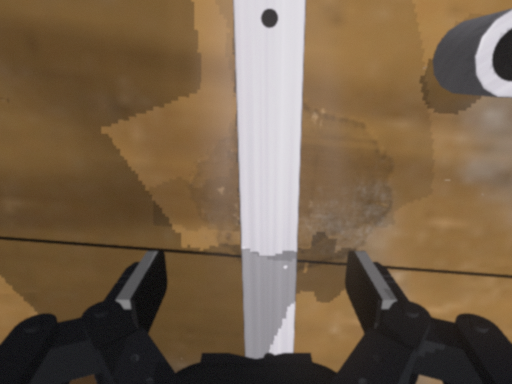

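```bash
python3 -c "
from h import *
c=load('wrist')
h=px2w(c,269.5,18,.01);a=px2w(c,270.3,100,.01);b=px2w(c,271,330,.01);print(h,a,b)
d=b-h;d/=np.linalg.norm(d);print('yaw',np.degrees(np.arctan2(d[1],d[0])),'ctr',h+.105*d)"
```

```text
[0.40927548 0.2270118  0.01      ] [0.44648718 0.23117232 0.01      ] [0.59541051 0.24677505 0.01      ]
yaw 6.060783953526697 ctr [0.51368858 0.23809807 0.01      ]
```

Emit:
{"api": "play_rows", "payload": {
  "deltas": [1,0.06,-0.06,0.2,-0.9,1,0.04,-0.05,0.2,0,1,0,0,0.08,0,1,0,0,0,0]
}}

```text
clock: 34.75
eef_pos: [0.5149, 0.2371, 0.0073]
tool_rot: [0.67, 0.742, 0.008, 0.008]
ft_force: [-0.1, -0.3, -0.2]
grip_width: 0.0857
```

```bash
python3 -c "
from h import *
tz()
go(.5137,.2370,.002,95.8)"
```

```text
toolz(deg) [1.29 0.01] joints [ 0.4366  0.5481 -0.164   0.8382 -0.0093  0.3337]
t 34.75 tcp [0.5149 0.2371 0.0073] yaw 95.89 tilt 1.29 F [-0.1 -0.3 -0.2] w 0.0857
need units [-0.    -0.022  0.087] turn 0.09 j1 [25.  19.1]
```

Emit:
{"api": "play_rows", "payload": {
  "deltas": [1,0,-0.02,0.05,0,1,0,0,0.035,0,0,0,0,0,0,0,0,0,0,0,0,0,0,0,0,0,0,0,0,0,0,0,0,0,0]
}}

```text
clock: 35.62
eef_pos: [0.5147, 0.2374, 0.0028]
tool_rot: [0.67, 0.742, 0.009, 0.009]
ft_force: [-0.1, 0.1, 0.1]
grip_width: 0.0321
```

```bash
python3 -c "
from h import *
tz()
go(.5137,.2370,.1,95.8)"
```

```text
toolz(deg) [1.39 0.08] joints [ 0.437   0.5525 -0.1705  0.8253 -0.009   0.3344]
t 35.62 tcp [0.5147 0.2374 0.0028] yaw 95.87 tilt 1.39 F [-0.1  0.1  0.1] w 0.0321
need units [-0.007  0.023 -1.619] turn 0.07 j1 [25.  19.2]
```

Emit:
{"api": "play_rows", "payload": {
  "deltas": [0,0,0,-0.2,0,0,0,-0.1,-0.4,0,0,0,-0.3,-0.4,0,0,0,-0.4,-0.4,0,0,0,-0.4,-0.4,0,0,0,-0.4,-0.3,0,0,0,-0.2,-0.2,0,0,0,0,0,0]
}}

```text
clock: 36.62
eef_pos: [0.4, 0.2251, 0.1445]
tool_rot: [0.67, 0.742, 0.008, 0.008]
ft_force: [0.4, -0.2, -1.8]
grip_width: 0.032
```

```bash
python3 -c "
from h import *
tz()
go(.5265,-.0738,.16,171.5)"
```

```text
toolz(deg) [1.31 0.04] joints [ 0.5197  0.2048 -0.2773  1.0685 -0.0108  0.4177]
t 36.62 tcp [0.4    0.2251 0.1445] yaw 95.84 tilt 1.31 F [ 0.4 -0.2 -1.8] w 0.032
need units [-5.171  1.596 -0.213] turn -75.66 j1 [29.8 23.9]
```

Emit:
{"api": "play_rows", "payload": {
  "deltas": [0,0,0,-0.03,-4,0,0,0,-0.03,-8,0,0,0,-0.03,-8,0,0,0,-0.03,-8,0,0,0,-0.03,-8,0,0,0,-0.03,-8,0,0,0,-0.03,-8,0,0,0,-0.03,-8,0,0,0,0,-8,0,0,0,0,-5,0,0,0,0,0]
}}

```text
clock: 38.0
eef_pos: [0.4066, 0.2246, 0.1509]
tool_rot: [0.079, 0.997, -0.002, 0.009]
ft_force: [-0.0, -0.6, -1.2]
grip_width: 0.032
```

```bash
python3 -c "
from h import *
tz()
go(.5265,-.0738,.16,171.5)"
```

```text
toolz(deg) [ 1.02 -0.31] joints [ 0.5134  0.2149 -0.2461  1.097  -0.0134 -0.9001]
t 38.0 tcp [0.4066 0.2246 0.1509] yaw 170.98 tilt 1.06 F [-0.  -0.6 -1.2] w 0.032
need units [-2.755 -4.599 -0.09 ] turn -0.52 j1 [ 29.4 -51.6]
```

Emit:
{"api": "play_rows", "payload": {
  "deltas": [0,-0.1,-0.2,0,0,0,-0.24,-0.4,0,0,0,-0.24,-0.4,0,0,0,-0.24,-0.4,0,0,0,-0.24,-0.4,0,0,0,-0.24,-0.4,0,0,0,-0.24,-0.4,0,0,0,-0.24,-0.4,0,0,0,-0.24,-0.4,0,0,0,-0.24,-0.4,0,0,0,-0.15,-0.3,0,-0.3,0,0,0,0,0]
}}

```text
clock: 39.5
eef_pos: [0.5136, -0.0609, 0.152]
tool_rot: [0.086, 0.996, -0.005, 0.008]
ft_force: [-0.1, 0.9, -2.2]
grip_width: 0.0318
```

```bash
python3 -c "
from h import *
tz()
go(.5265,-.0738,.11,171.5)"
```

```text
toolz(deg) [ 0.92 -0.64] joints [-0.1126  0.3093 -0.1149  1.1294 -0.0092 -1.512 ]
t 39.5 tcp [ 0.5136 -0.0609  0.152 ] yaw 170.18 tilt 1.12 F [-0.1  0.9 -2.2] w 0.0318
need units [-0.237 -0.17   0.705] turn -1.32 j1 [ -6.5 -86.6]
```

Emit:
{"api": "play_rows", "payload": {
  "deltas": [0,-0.1,-0.08,0,-0.6,0,-0.14,-0.1,0.1,-0.6,0,0,0,0.2,0,0,0,0,0.25,0,0,0,0,0.25,0,0,0,0,0.1,0,0,0,0,0,0]
}}

```text
clock: 40.38
eef_pos: [0.5257, -0.0731, 0.093]
tool_rot: [0.073, 0.997, -0.004, 0.006]
ft_force: [-0.6, 0.2, -2.4]
grip_width: 0.0321
```

```bash
python3 -c "
from h import *
tz()
go(.5267,-.0728,.09,171.5)
c=cam('wrist','w7');t=cam('top')
zoom('top','t7',215,150,335,230,6.6)"
```

```text
toolz(deg) [ 0.67 -0.55] joints [-0.1336  0.3918 -0.1613  1.0049 -0.008  -1.5578]
t 40.38 tcp [ 0.5257 -0.0731  0.093 ] yaw 171.6 tilt 0.86 F [-0.6  0.2 -2.4] w 0.0321
need units [-0.014  0.007  0.049] turn 0.1 j1 [ -7.7 -89.3]
```

View pics/w7.png

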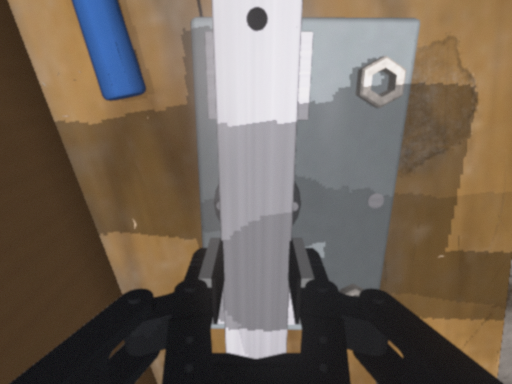

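Emit:
{"api": "play_rows", "payload": {
  "deltas": [0,-0.015,0,0.06,0,0,0,0,0.06,0,0,0,0,0.04,0,0,0,0,0,0]
}}

```text
clock: 40.98
eef_pos: [0.5286, -0.0736, 0.085]
tool_rot: [0.073, 0.997, -0.005, 0.008]
ft_force: [-0.2, 0.4, -3.4]
grip_width: 0.0322
```

```bash
python3 -c "
from h import *
c=load('wrist')
for z in (.1,.103,.106):print(w2px(c,[.511-.0009,-.1776-.0003,z]))
tz()
go(.5267,-.0728,.0758,171.5)"
```

```text
[[256.89569632  20.11684002]]
[[256.82056991  18.57369573]]
[[256.7417815   16.95533168]]
toolz(deg) [ 0.93 -0.59] joints [-0.1339  0.402  -0.1691  0.9822 -0.008  -1.558 ]
t 40.98 tcp [ 0.5286 -0.0736  0.085 ] yaw 171.6 tilt 1.1 F [-0.2  0.4 -3.4] w 0.0322
need units [0.036 0.01  0.152] turn 0.1 j1 [ -7.7 -89.3]
```

Emit:
{"api": "play_rows", "payload": {
  "deltas": [0,0.04,0.01,0.03,0,0,0.01,0,0.04,0,0,0,0,0.03,0,0,0,0,0,0]
}}

```text
clock: 41.48
eef_pos: [0.5256, -0.0726, 0.0787]
tool_rot: [0.073, 0.997, -0.004, 0.009]
ft_force: [0.6, -0.6, -1.9]
grip_width: 0.032
```

```bash
python3 -c "
from h import *
tz()
go(.5267,-.0728,.0758,171.5)"
```

```text
toolz(deg) [ 0.95 -0.59] joints [-0.1327  0.4034 -0.1859  0.9638 -0.0079 -1.5567]
t 41.48 tcp [ 0.5256 -0.0726  0.0787] yaw 171.59 tilt 1.11 F [ 0.6 -0.6 -1.9] w 0.032
need units [-0.017 -0.     0.049] turn 0.09 j1 [ -7.6 -89.2]
```

Emit:
{"api": "play_rows", "payload": {
  "deltas": [0,-0.017,0,0.02,0,0,0,0,0.02,0,0,0,0,0,0]
}}

```text
clock: 41.85
eef_pos: [0.5268, -0.0728, 0.0767]
tool_rot: [0.073, 0.997, -0.004, 0.009]
ft_force: [-0.8, -0.8, -0.2]
grip_width: 0.0318
```

```bash
python3 -c "
from h import *
tz()
go(.5267,-.0728,.0758,171.5)"
```

```text
toolz(deg) [ 0.95 -0.57] joints [-0.1329  0.4075 -0.1855  0.9599 -0.0077 -1.5572]
t 41.85 tcp [ 0.5268 -0.0728  0.0767] yaw 171.61 tilt 1.11 F [-0.8 -0.8 -0.2] w 0.0318
need units [ 0.001 -0.001  0.014] turn 0.11 j1 [ -7.6 -89.2]
```

Emit:
{"api": "play_rows", "payload": {
  "deltas": [0,0,0,0.015,0,0,0,0,0.015,0,0,0,0,0,0]
}}

```text
clock: 42.22
eef_pos: [0.5269, -0.0728, 0.0763]
tool_rot: [0.073, 0.997, -0.004, 0.009]
ft_force: [-1.3, -1.0, -0.2]
grip_width: 0.0316
```

```bash
python3 -c "
from h import *
go(.5267,-.0728,.0758,171.5)"
```

```text
t 42.23 tcp [ 0.5269 -0.0728  0.0763] yaw 171.62 tilt 1.16 F [-1.3 -1.  -0.2] w 0.0316
need units [ 0.003 -0.     0.008] turn 0.12 j1 [ -7.6 -89.2]
```

Emit:
{"api": "play_rows", "payload": {
  "deltas": [0.5,0,0,0,0,0.7,0,0,0,0,0.8,0,0,0,0,0.8,0,0,0,0,0.8,0,0,-0.15,0,1,0,0,-0.3,0,1,0,0,-0.4,0,1,0,0,-0.4,0,1,0,0,-0.3,0,1,0,0,-0.15,0,1,0,0,0,0]
}}

```text
clock: 43.6
eef_pos: [0.5264, -0.0719, 0.1843]
tool_rot: [0.073, 0.997, -0.005, 0.011]
ft_force: [-0.0, 0.1, -0.4]
grip_width: 0.0856
```

```bash
python3 -c "
from h import *
tz()
go(.4945,-.4075,.2,171.5)
c=cam('wrist','w8');cam('scene')
d=np.array([.148,.989,0]);C=np.array([.5265,-.0738,.083])
print(w2px(c,[C-.105*d,C+.105*d]),w2px(load('scene'),[C-.105*d,C+.105*d,C]))
zoom('scene','s8',200,120,320,220,5)"
```

```text
toolz(deg) [ 1.26 -0.63] joints [-0.1312  0.3085 -0.0278  1.2113 -0.0081 -1.5553]
t 43.6 tcp [ 0.5264 -0.0719  0.1843] yaw 171.59 tilt 1.41 F [-0.   0.1 -0.4] w 0.0856
need units [-0.298 -5.612 -0.211] turn 0.09 j1 [ -7.5 -89.1]
[[259.34096872  48.40615082]
 [258.09631118 295.90074661]] [[265.7868606  142.83280431]
 [222.89555058 186.38641315]
 [245.38990436 163.54471666]]
```

View pics/s8.png

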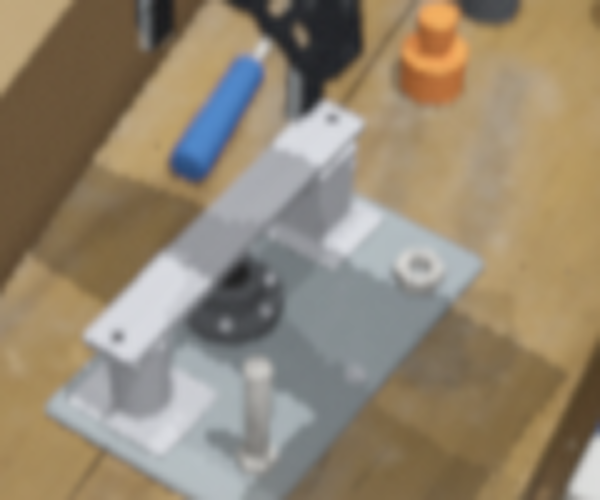

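View pics/w8.png

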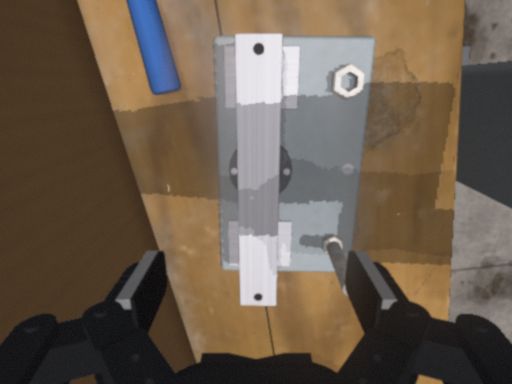

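Emit:
{"api": "play_rows", "payload": {
  "deltas": [0.7,0,-0.2,-0.02,0,0.7,-0.02,-0.4,-0.02,0,0.7,-0.02,-0.45,0,0,0.7,-0.02,-0.45,0,0,0.7,-0.02,-0.45,0,0,0.7,-0.02,-0.45,0,0,0.7,-0.02,-0.45,0,0,0.7,-0.02,-0.45,0,0,0.7,-0.02,-0.45,0,0,0.7,-0.02,-0.45,0,0,0.7,0,-0.3,0,0,0.7,0,0,0,0]
}}

```text
clock: 45.2
eef_pos: [0.4872, -0.3545, 0.1774]
tool_rot: [0.075, 0.997, -0.003, 0.001]
ft_force: [0.4, 0.2, -0.2]
grip_width: 0.0599
```

```bash
python3 -c "
from h import *
tz()
go(.4945,-.4075,.14,171.5)"
```

```text
toolz(deg) [ 0.06 -0.3 ] joints [-0.6272  0.4671  0.1913  1.291  -0.0036 -2.0475]
t 45.2 tcp [ 0.4872 -0.3545  0.1774] yaw 171.38 tilt 0.31 F [ 0.4  0.2 -0.2] w 0.0599
need units [-0.252 -0.852  0.627] turn -0.12 j1 [ -35.9 -117.3]
```

Emit:
{"api": "play_rows", "payload": {
  "deltas": [0.7,-0.05,-0.2,0.05,0,0.7,-0.1,-0.3,0.05,0,0.7,-0.05,-0.2,0.05,0,0.7,0,-0.1,0,0,0.7,0,0,0,0]
}}

```text
clock: 45.82
eef_pos: [0.4926, -0.4034, 0.1674]
tool_rot: [0.073, 0.997, -0.002, 0.0]
ft_force: [0.4, 0.3, 0.0]
grip_width: 0.0597
```

```bash
python3 -c "
from h import *
tz()
go(.4945,-.4075,.14,171.5)
c=cam('wrist');print(w2px(c,[[.4945,-.4075,.062]]))
zoom('wrist','w9',130,80,390,270,3)"
```

```text
toolz(deg) [-0.01 -0.19] joints [-0.685   0.5435  0.2894  1.3148 -0.0027 -2.1091]
t 45.83 tcp [ 0.4926 -0.4034  0.1674] yaw 171.6 tilt 0.19 F [0.4 0.3 0. ] w 0.0597
need units [-0.041 -0.061  0.457] turn 0.1 j1 [ -39.2 -120.8]
[[253.2251191  183.71386314]]
```

View pics/w9.png

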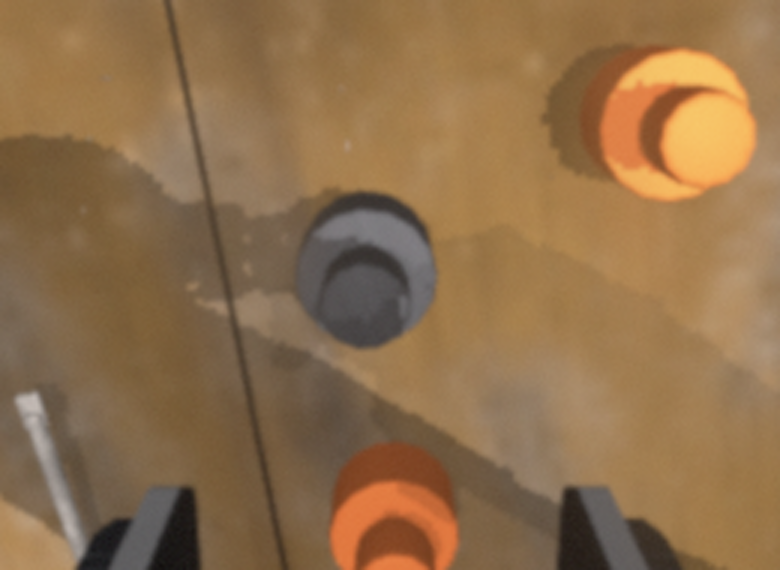

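```bash
python3 -c "
from h import *
c=load('wrist');print(px2w(c,251.8,180.5,.062), px2w(c,130+367/3,80+277/3,.032))
go(.495,-.409,.034,171.5)"
```

```text
[ 0.49525181 -0.41042898  0.062     ] [ 0.49533055 -0.40909925  0.032     ]
t 45.88 tcp [ 0.4926 -0.4032  0.1674] yaw 171.61 tilt 0.18 F [ 0.3 -0.5 -0.7] w 0.0597
need units [-0.053 -0.083  2.224] turn 0.11 j1 [ -39.2 -120.8]
```

Emit:
{"api": "play_rows", "payload": {
  "deltas": [0.7,-0.05,-0.06,0.2,0,0.7,0,-0.05,0.35,0,0.7,0,0,0.4,0,0.7,0,0,0.4,0,0.7,0,0,0.3,0,0.7,0,0,0.15,0,0.7,0,0,0,0]
}}

```text
clock: 46.75
eef_pos: [0.4952, -0.4084, 0.0534]
tool_rot: [0.071, 0.997, -0.001, -0.0]
ft_force: [2.0, 0.4, 0.6]
grip_width: 0.0597
```

```bash
python3 -c "
from h import *
tz()
go(.4952,-.4098,.036,171.5)"
```

```text
toolz(deg) [-0.05 -0.12] joints [-6.8870e-01  6.3700e-01  1.4190e-01  1.0750e+00 -2.1000e-03 -2.1164e+00]
t 46.75 tcp [ 0.4952 -0.4084  0.0534] yaw 171.8 tilt 0.13 F [2.  0.4 0.6] w 0.0597
need units [-0.004 -0.022  0.291] turn 0.3 j1 [ -39.5 -121.3]
```

Emit:
{"api": "play_rows", "payload": {
  "deltas": [0.7,0,-0.02,0.15,0.3,0.7,0,0,0.13,0,0.7,0,0,0,0,0,0,0,0,0,0,0,0,0,0,0,0,0,0,0,0,0,0,0,0,0,0,0,0,0]
}}

```text
clock: 47.75
eef_pos: [0.4961, -0.4108, 0.038]
tool_rot: [0.074, 0.997, -0.002, 0.001]
ft_force: [-0.3, 0.5, -0.4]
grip_width: 0.0241
```

```bash
python3 -c "
from h import *
tz()
go(.4952,-.4098,.036,171.5)"
```

```text
toolz(deg) [ 0.12 -0.27] joints [-0.6904  0.653   0.1269  1.0401 -0.0023 -2.1125]
t 47.75 tcp [ 0.4961 -0.4108  0.038 ] yaw 171.48 tilt 0.3 F [-0.3  0.5 -0.4] w 0.0241
need units [0.018 0.014 0.033] turn -0.02 j1 [ -39.6 -121. ]
```

Emit:
{"api": "play_rows", "payload": {
  "deltas": [0,0,0,-0.15,0,0,0,0,-0.3,0,0,0,0,-0.4,0,0,0,0,-0.4,0,0,0,0,-0.4,0,0,0,0,-0.4,0,0,0,0,-0.3,0,0,0,0,-0.15,0,0,0,0,0,0]
}}

```text
clock: 48.88
eef_pos: [0.4928, -0.4073, 0.1887]
tool_rot: [0.074, 0.997, 0.002, -0.004]
ft_force: [0.0, 0.2, -5.2]
grip_width: 0.0245
```

```bash
python3 -c "
from h import *
tz()
go(.5265,-.0748,.17,171.5)"
```

```text
toolz(deg) [-0.47  0.22] joints [-0.6896  0.5489  0.354   1.3847 -0.0023 -2.112 ]
t 48.88 tcp [ 0.4928 -0.4073  0.1887] yaw 171.5 tilt 0.52 F [ 0.   0.2 -5.2] w 0.0245
need units [0.261 5.563 0.328] turn 0.0 j1 [ -39.5 -121. ]
```

Emit:
{"api": "play_rows", "payload": {
  "deltas": [0,0,0.2,0,0,0,0.02,0.4,0,0,0,0.02,0.4,0,0,0,0.02,0.4,0,0,0,0.02,0.4,0,0,0,0.02,0.4,0,0,0,0.02,0.4,0,0,0,0.02,0.4,0,0,0,0.02,0.4,0,0,0,0.02,0.4,0,0,0,0.02,0.4,0,0,0,0.02,0.4,0,0]
}}

```text
clock: 50.38
eef_pos: [0.5125, -0.1122, 0.1779]
tool_rot: [0.073, 0.997, 0.009, -0.016]
ft_force: [-0.1, -0.6, -4.9]
grip_width: 0.0241
```

Emit:
{"api": "play_rows", "payload": {
  "deltas": [0,0.02,0.4,0,0,0,0.02,0.25,0,0,0,0,0.1,0,0,0,0,0,0,0]
}}

```text
clock: 50.88
eef_pos: [0.5141, -0.0626, 0.1764]
tool_rot: [0.071, 0.997, 0.009, -0.018]
ft_force: [-0.5, 0.2, -4.7]
grip_width: 0.0241
```

```bash
python3 -c "
from h import *
tz()
go(.5265,-.0748,.14,171.5)"
```

```text
toolz(deg) [-2.02  1.15] joints [-0.1301  0.3353 -0.0116  1.2614  0.0153 -1.5591]
t 50.88 tcp [ 0.5141 -0.0626  0.1764] yaw 171.87 tilt 2.32 F [-0.5  0.2 -4.7] w 0.0241
need units [-0.255 -0.181  0.595] turn 0.37 j1 [ -7.5 -89.3]
```

Emit:
{"api": "play_rows", "payload": {
  "deltas": [0,-0.08,-0.06,0.08,0.3,0,-0.1,-0.1,0.15,0,0,-0.05,-0.04,0.2,0,0,0,0,0.2,0,0,0,0,0.1,0,0,0,0,0,0]
}}

```text
clock: 51.62
eef_pos: [0.5243, -0.0792, 0.1271]
tool_rot: [0.076, 0.997, 0.008, -0.02]
ft_force: [0.2, 0.5, -3.9]
grip_width: 0.024
```

```bash
python3 -c "
from h import *
tz()
go(.5278,-.0757,.122,171.5)"
```

```text
toolz(deg) [-2.17  1.13] joints [-0.1576  0.3978 -0.0544  1.1592  0.0135 -1.5767]
t 51.62 tcp [ 0.5243 -0.0792  0.1271] yaw 171.31 tilt 2.45 F [ 0.2  0.5 -3.9] w 0.024
need units [-0.052  0.065  0.084] turn -0.19 j1 [ -9.  -90.3]
```

Emit:
{"api": "play_rows", "payload": {
  "deltas": [0,-0.04,0.04,0,-0.2,0,-0.02,0.02,0.03,0,0,0,0,0.02,0,0,0,0,0,0]
}}

```text
clock: 52.12
eef_pos: [0.5295, -0.0754, 0.1251]
tool_rot: [0.074, 0.997, 0.008, -0.018]
ft_force: [-0.6, 0.3, -5.3]
grip_width: 0.0242
```

```bash
python3 -c "
from h import *
tz()
go(.5278,-.0757,.122,171.5)"
```

```text
toolz(deg) [-2.03  1.12] joints [-0.1495  0.406  -0.0474  1.1553  0.014  -1.5733]
t 52.12 tcp [ 0.5295 -0.0754  0.1251] yaw 171.58 tilt 2.32 F [-0.6  0.3 -5.3] w 0.0242
need units [ 0.025 -0.009  0.052] turn 0.08 j1 [ -8.6 -90.1]
```

Emit:
{"api": "play_rows", "payload": {
  "deltas": [0,0.03,-0.01,0.01,0,0,0,0,0.02,0,0,0,0,0.02,0,0,0,0,0,0]
}}

```text
clock: 52.62
eef_pos: [0.5273, -0.0758, 0.1222]
tool_rot: [0.074, 0.997, 0.008, -0.018]
ft_force: [-0.4, 0.8, -3.8]
grip_width: 0.0242
```

```bash
python3 -c "
from h import *
tz()
go(.5278,-.0757,.122,171.5)"
```

```text
toolz(deg) [-2.01  1.11] joints [-0.1507  0.4044 -0.058   1.146   0.0139 -1.5744]
t 52.62 tcp [ 0.5273 -0.0758  0.1222] yaw 171.57 tilt 2.3 F [-0.4  0.8 -3.8] w 0.0242
need units [-0.008  0.003  0.003] turn 0.07 j1 [ -8.6 -90.2]
```

Emit:
{"api": "play_rows", "payload": {
  "deltas": [0,-0.01,0,0.012,0,0,0,0,0.01,0,0,0,0,0,0]
}}

```text
clock: 53.0
eef_pos: [0.528, -0.0758, 0.1218]
tool_rot: [0.074, 0.997, 0.008, -0.018]
ft_force: [-1.2, 0.3, -3.5]
grip_width: 0.0241
```

```bash
python3 -c "
from h import *
tz()
go(.5278,-.0757,.122,171.5)"
```

```text
toolz(deg) [-1.96  1.11] joints [-0.1506  0.4054 -0.0575  1.1447  0.014  -1.5743]
t 53.0 tcp [ 0.528  -0.0758  0.1218] yaw 171.57 tilt 2.26 F [-1.2  0.3 -3.5] w 0.0241
need units [ 0.004  0.002 -0.004] turn 0.07 j1 [ -8.6 -90.2]
```

Emit:
{"api": "play_rows", "payload": {
  "deltas": [0,0,0,0.012,0,0,0,0,0.012,0,0,0,0,0,0]
}}

```text
clock: 53.38
eef_pos: [0.5283, -0.0757, 0.1216]
tool_rot: [0.074, 0.997, 0.008, -0.017]
ft_force: [-1.3, 0.6, 1.4]
grip_width: 0.024
```

```bash
python3 -c "
from h import *
tz()
go(.5278,-.0757,.122,171.5)"
```

```text
toolz(deg) [-1.88  1.11] joints [-0.1505  0.4049 -0.0588  1.1424  0.0142 -1.5742]
t 53.38 tcp [ 0.5283 -0.0757  0.1216] yaw 171.57 tilt 2.18 F [-1.3  0.6  1.4] w 0.024
need units [ 0.009 -0.001 -0.007] turn 0.07 j1 [ -8.6 -90.2]
```

Firm contact. I'll release, then lift smoothly.

Emit:
{"api": "play_rows", "payload": {
  "deltas": [0.35,0,0,0,0,0.5,0,0,0,0,0.65,0,0,0,0,0.65,0,0,0,0,0.65,0,0,-0.15,0,0.65,0,0,-0.3,0,0.65,0,0,-0.4,0,0.65,0,0,-0.4,0,0.65,0,0,-0.3,0,0.65,0,0,-0.15,0,0.65,0,0,0,0]
}}

```text
clock: 54.75
eef_pos: [0.5337, -0.0782, 0.23]
tool_rot: [0.074, 0.997, 0.008, -0.014]
ft_force: [-0.4, 0.9, 0.2]
grip_width: 0.0554
```

```bash
python3 -c "
from h import *
tz()
go(.5265,-.0738,.2,171.5)
c=cam('wrist');s=cam('scene')
A=cv2.resize(c['color'][60:330,130:400],None,fx=1.45,fy=1.45,interpolation=cv2.INTER_CUBIC)
B=cv2.resize(s['color'][120:220,200:290],(353,392),interpolation=cv2.INTER_CUBIC)
A=A[:391];cv2.imwrite('pics/f.png',np.hstack([A,B[:A.shape[0]]]))
d=np.array([.148,.989,0]);C=np.array([.5265,-.0738,.083])
print((w2px(c,[C-.105*d,C+.105*d,C+[0,0,.062]])-[130,60])*1.45)
print((w2px(s,[C-.105*d,C+.105*d,C+[0,0,.062]])-[200,120])*3.92)"
```

```text
toolz(deg) [-1.53  1.05] joints [-0.1534  0.3435  0.1421  1.3987  0.014  -1.577 ]
t 54.75 tcp [ 0.5337 -0.0782  0.23  ] yaw 171.57 tilt 1.86 F [-0.4  0.9  0.2] w 0.0554
need units [0.115 0.048 0.505] turn 0.07 j1 [ -8.8 -90.4]
[[189.09823658  -4.95708591]
 [187.29404055 302.69205414]
 [192.83610249 200.67804481]]
[[257.88449357  89.5045929 ]
 [ 89.75055827 260.23473955]
 [177.42439523 110.21791038]]
```

View pics/f.png

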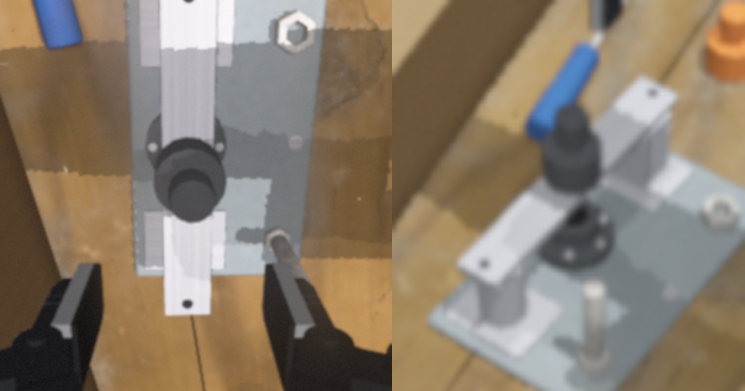

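```bash
python3 -c "
from workcell import ticket
print(ticket.job_done())"
```

```text
the job is handed in; nothing more can be done
None
```

The measuring bridge is built and the job was handed in after about 55 s of robot time, under the 112 s limit. The work followed your order:
- The round post stands on the left pad, behind the bolt.
- The square post stands on the right pad, behind the nut.
- The bar lies across both posts, centred over the flange.
- The dark weight stands on the middle of the bar.
- The short post and the orange look-alikes were not touched.

**Position checks:** After each release I compared the camera picture with where the part should be.
- The post holes and the bar holes were within about 1 pixel, roughly 1 mm.
- The knob of the weight was within about 1–2 mm in both the wrist and scene views.
- At hand-in everything was standing, and the gripper was open and clear above the weight.

**Tool tilt:** The tool drifts off vertical in fast or reversing moves, and a pair of quick reversals took it to 19 degrees with the gripper empty. I brought it back to about 0.5 degrees before picking up the bar. The square post was set down at about 3.7 degrees and the weight at about 2.2 degrees. Both levelled when let go, and the pictures show no offset from it.

**Not confirmed:** In the last picture the bar's right-hand hole was cut off at the edge of the crop. That end was confirmed only before the weight went on.

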